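Fit the second D cell in the portion scale

TASK

The food truck's portion scale lies upside down with its bottom plate off, and one of its two battery holders is empty: fit the new big cell from the card tray into it, the right way round. Set the flat end back against the coil spring first, squeezing the spring without crushing it, swing the button end down inside the holder's lip, then press that end down firmly but without forcing it, against the leaf spring below, until the button slips under the lip and stays held. Let go and leave the rest of the things on the counter as they are.

Things in the scene. Friction and masses are not known exactly. Their poses are not given: they have to be found in the camera images.
- cell_center (a point): Centre of the new D cell: plain grey cylinder 34 mm across, 58.5 mm long plus a round steel button 3 mm high, 10 mm across, on one end (61.5 mm over all; this point is 30.75 mm from flat end and button tip), 140 g. x runs along the cell towards the button. It lies in the card tray, axis 18.5 mm above the counter. Gripped 6 mm nearer its flat end, the fingers clear the holder's cheeks.
- cell_button (a point): Tip of the new cell's button, on its axis; same axes as cell_center.
- tray: Fixed open card tray (70 x 60 x 7 mm, 2 mm walls) in whose one trough the new cell lies along the tray's x axis; the other trough, on its +y side, is empty. Origin under the cell's centre, on the counter. Above the 7 mm walls the cell is free on all sides.
- scale: Portion scale upside down on its pan, fixed: open grey housing 198 (x) by 236 (y) mm, rim 64 mm above the counter, inner floor at 20 mm. Origin on the counter under its centre. An aluminium beam (24 mm wide, top at 42 mm) runs along x in the middle, a battery holder on each side, 63 mm from the middle: 34 mm free on either side of a cell. A low circuit board is at the +x end.
- holder: The EMPTY battery holder, fixed in the scale on either side of the beam. Origin on the scale's inner floor, 20 mm above the counter; x runs from the spring (-x end, towards the robot) to the button contact (+x end), z up. A home cell is nearly level, axis 22 to 23 mm above this origin, centre at x = 0, button at +x. From x = -25 to +16 mm its sides are open to fingers above z = 10 mm; cheeks beyond are 22 mm high.
- spring_rest (a point): Tip of the free coil spring: a small steel dome at holder x = -26.75 mm, 22 mm above the underside; it yields towards -x with 1 N plus 1.5 N per mm, 4 mm with the cell home. For a tilted cell to pass the lip, go on about 7 mm (to about 10 N) from the first touch; it is crushed if the flat end's centre passes x = -35.4 mm. Wall behind: x = -42.5 mm, 27 mm high. The cell lies in a shallow trough, axis 22 mm up.
- holder_full: The other holder, same shape, with a D cell already fitted (fixed); it shows how the cell must lie. Origin and axes as for holder.
- small_cell: Bystander: a smaller cell (26 mm across, 50 mm tall) standing upright. Origin under its centre.
- screwdriver: Bystander: screwdriver, lying.
- sauce_cup: Bystander: small steel sauce cup, 64 mm across, 35 mm high.
- bottom_plate: Bystander: the scale's bottom plate (182 x 220 mm) lying on the white board at the left.
- knife: Bystander: kitchen knife lying on the white board.
- takeout_box: Bystander: open card take-out box at the right, 150 x 120 x 50 mm with flaps.
- bottle_a: Bystander: white squeeze bottle, 208 mm tall, at the right.
- bottle_b: Bystander: brownish squeeze bottle, 208 mm tall, at the right.
- cell_flat (a point): Centre of the new cell's flat end, on its axis; same axes as cell_center.
- lip_edge (a point): Middle of the inner top edge of a rigid lip (18 mm wide, 3 mm thick, z = 27.8 to 30.8 mm over the holder's underside) that overhangs the upright button contact (inner face at x = 30.75 mm) by 2.2 mm, up to this edge at x = 28.55 mm. A home cell's button sits under it. The cell comes over the lip with its button end raised 27 to 28 degrees and its low end 1 mm above the trough.
- home_top (a point): Top of the cell near its button end (holder x = 16 mm), 39 mm above the holder's underside, when pressed right down: the place to press. A leaf spring in the trough at x = 18 mm (3 N, plus 3 N per mm) lifts the cell up to 3.5 mm off the trough, and the button rubs down the lip's inner face: it takes some 13 to 16 N here to get the button under the lip, less than 1 mm above the stop. 18 N is enough.
Things that resemble listed ones, but are neither listed nor needed, are in the scene too. Leave any red look-alike of the part that bears cell_center alone.

How it is judged:
By the outcome, as a careful person would: the job done as asked, in the order asked, and still so for the second after the job is handed in, with the robot touching nothing.
It also fails if it takes over 72 s, if anything falls off the work surface, if the arm or the gripper's body presses on something with over 40 N, if the wrist force passes 120 N, or if a joint passes its speed limit or range.

ROBOT

A 6-joint arm with a two-finger parallel gripper is mounted at the origin on the work surface. World frame = base frame: x ahead of the robot, y to its left, z up, the work surface at z = 0. Lengths are in m, angles in rad, forces in N, time in s.
With the tool pointing down it reaches from about 0.35 to 0.775 m from the base axis. Payload 7.3 kg.
Tool frame: the origin (TCP) lies at the very end of the fingers, on their centre line; the grasp point (between the pads) lies 19 mm behind it (robot.hold_point_z is the distance from the TCP to the grasp point, in m); z points along the fingers, y is the direction in which the jaws open and shut (so a half turn about z gives the same grasp; the last joint's range is limited). The gripper opens to 92 mm and grips with 3 to 60 N. Pads are 19 mm wide; open, the fingers measure 130 mm over their backs; the gripper's body (75 mm by 190 mm) begins 47 mm behind the grasp point.
Start: joints at [0.981, 0.342, 1.524, -0, 1.275, -0.146], TCP at [0.225, 0.474, 0.227] pointing down, gripper open.
Joint ranges: [-2.53, 2.53], [-0.77, 2.02], [0.04, 2.7], [-1, 4.14], [0.28, 2.66], [-3.11, 3.11]. Speed limits (rad/s): [2.57, 2.57, 3.14, 3.14, 3.14, 3.14].

INTERFACE

Orientations are given as [roll, pitch, yaw] about the fixed x, y, z axes, in that order (R = Rz(yaw) Ry(pitch) Rx(roll)).
In Python, from cell import monitor, viewer, robot gives the robot as it stands.
- The arm moves only by the tool move_arm, never from a script. Its argument "deltas" is a list of rows, each an object of numbers: "x", "y", "z": the shift along the tool's x, y, z in m; "wx", "wy", "wz": the turn, a rotation vector about the tool's x, y, z in degrees; "hand": the opening, from 0 (shut) to 1 (fully open). In form: [{"x": .., "y": .., "z": .., "wx": .., "wy": .., "wz": .., "hand": ..}, ...]. A call has 1 to 8 rows; each row is the pose to reach, as a shift and turn from the pose commanded when the call began, along the tool's axes at that moment; what a row does not reach only later rows make up. A row lasts 1/8 s, in which the tool goes at most 62.5 mm and 10.7 degrees, less where a joint would pass 70% of its speed; a pose out of reach is approached as far as the arm can. A call with a gripper value outside its range is refused whole. The fingers move at their own pace and stop on an object; "grip_force" is the grip in N (left out, the last holds). Time passes only in rows, so rows that repeat a pose let the fingers close. It gives the time, the measured TCP pose, the force and the opening at its end, in the units of the state.
- monitor.observe(): the state, without advancing time (a new reading comes with each control period).
- viewer.read_camera(name): name is "scene" or "side" or "wrist"; returns the picture (400x640x3 uint8, red, green, blue); there is no depth.
- viewer.camera_params(name): a dict with "camera_matrix" (3x3 intrinsics, pixels), "R" (3x3) and "t" (3): a world point X has camera coordinates R X + t. Camera axes: x right, y down, z forward; pixel columns grow to the right and rows downward; lengths in m; the calibration is good to about 2 mm. A picture is of the moment at which its call begins: read the wrist's pose just before it. camera_params takes no time and is no camera call; for the wrist camera it gives the pose at the moment of the call.
- robot.hand_in(): hands the job in, once; it reports no verdict.
The state is a dict: "time": time; "qpos": joint angles; "qvel": joint speeds; "joint_efforts": joint torques, N m; "tool_pos": TCP position; "tool_rot": TCP orientation; "contact_force": force on the tool from outside, world axes, zero at the start; "torque": the same for the moment, N m; "opening": finger opening in m.
Only numpy, scipy, OpenCV 4.12 (cv2) and the standard library are available. Lean on these libraries where they do the work, as an engineer would, in place of code of your own. Each camera call takes 0.05 s, during which the arm holds its last target. There are 200 camera calls.

## Working session

There is one attempt and no reset: what is moved stays moved. The work goes in short steps, Python scripts to look and compute and a tool call to move; the robot and the scene stay as the last step left them, time stands still between calls to the robot, and variables do not carry over. Pictures are saved under pics/ and viewed, about 8 in all and at most 12, crops included, and the job is handed in when it is done.

Besides the shell and the picture viewer there is one more tool, called after "Call:" as name([rows], argument=value, ...), one row to a line, values as JSON. move_arm: Moves the arm, as the interface text tells. Its arguments: {"type":"object","properties":{"deltas":{"type":"array","items":{"type":"object","properties":{"x":{"type":"number"},"y":{"type":"number"},"z":{"type":"number"},"wx":{"type":"number"},"wy":{"type":"number"},"wz":{"type":"number"},"hand":{"type":"number"}}}},"grip_force":{"type":"number"}},"required":["deltas"]}

```bash
ls; mkdir -p pics; cat > h.py <<'E'
import numpy as np, cv2
from cell import monitor, viewer, robot
def snap(n,f):
    p=viewer.camera_params(n); im=viewer.read_camera(n)[:,:,::-1].copy(); cv2.imwrite(f'pics/{f}.png',im); return im,p
def ray(p,uv,z):
    K=np.array(p['camera_matrix']);R=np.array(p['R']);t=np.array(p['t'])
    d=R.T@np.linalg.solve(K,[uv[0],uv[1],1]); c=-R.T@t
    return c+d*(z-c[2])/d[2]
def proj(p,X):
    K=np.array(p['camera_matrix']);q=K@(np.array(p['R'])@np.array(X)+np.array(p['t']));return q[:2]/q[2]
E
python3 - <<'E'
from h import *
a,p=snap('scene','scene');b,q=snap('side','side')
for k in (p,q): print(np.round(-np.array(k['R']).T@k['t'],3))
cv2.imwrite('pics/both.png',np.vstack([cv2.resize(a,(800,500))]))
print(monitor.observe())
E
```

```text
pics
[1.218 0.337 1.091]
[-0.282 -0.96   0.935]
{'time': 0.1, 'qpos': array([ 9.81031459e-01,  3.42609329e-01,  1.52494029e+00, -2.08247131e-06,
        1.27540791e+00, -1.46025159e-01]), 'qvel': array([ 0.00011203, -0.00018527, -0.00201733,  0.00104043, -0.0004436 ,
        0.00057633]), 'joint_efforts': array([ 1.92071093e-03, -4.32002628e+01, -2.44696069e+01,  7.20050535e-02,
        5.25848055e-02, -6.03579701e-05]), 'tool_pos': array([0.2251746 , 0.47384366, 0.2261306 ]), 'tool_rot': array([-3.14024202e+00, -1.96627724e-04,  2.69785342e+00]), 'contact_force': array([ 0.09402934,  0.13072053, -0.30989321]), 'torque': array([-0.02072011,  0.01270475,  0.0231794 ]), 'opening': 0.09165754304949754}
```

View pics/both.png

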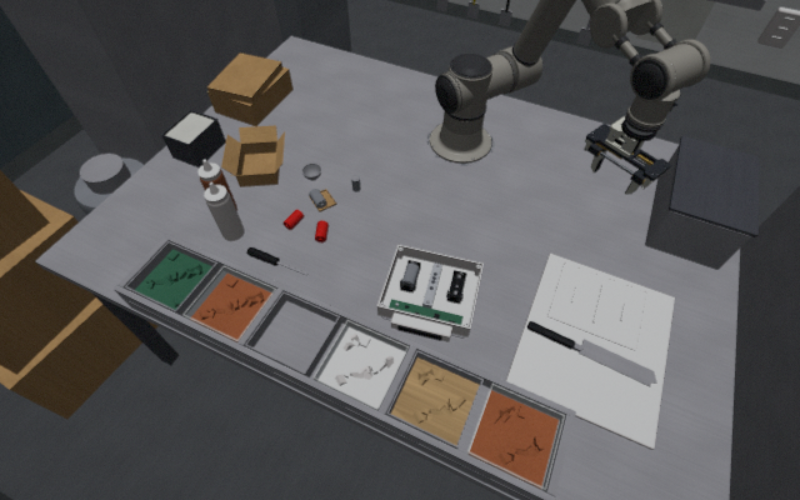

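View pics/side.png

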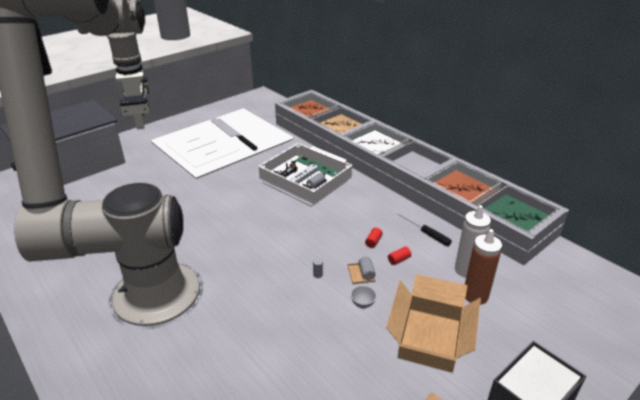

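Scene picture (800 px wide): the grey cell is in its tray at about (318,198), with red look-alikes at (293,219) and (321,231). The upright small cell is at (356,184). The scale is at (430,288), with the full holder at (410,275) and the empty black one at (457,285). The side view agrees: cell at (367,268). I'll compute rough positions and then move the wrist camera over.

```bash
python3 - <<'E'
from h import *
p=viewer.camera_params('scene');q=viewer.camera_params('side')
for n,uv,z in (('cell',(318,198),.0185),('empty',(457,285),.035),('full',(410,275),.045),('smallc',(356,184),.025),('cup',(312,171),.02),('sd',(263,256),.01)): print(n,np.round(ray(p,np.array(uv)*.8,z),3))
print('side cell',np.round(ray(q,(367,268),.02),3))
w=viewer.camera_params('wrist');R=np.array(w['R']);c=-R.T@w['t'];s=monitor.observe()
from scipy.spatial.transform import Rotation as Ro
T=Ro.from_euler('xyz',s['tool_rot']).as_matrix()
print('cam in tool',np.round(T.T@(c-s['tool_pos']),4),np.round(R@T,3),w['camera_matrix'])
a=cv2.imread('pics/scene.png')
cv2.imwrite('pics/c1.png',np.hstack([cv2.resize(a[125:205,200:300],(400,320),interpolation=2),cv2.resize(a[190:280,290:400],(391,320),interpolation=2)]))
E
```

```text
cell [ 0.45  -0.296  0.018]
empty [0.569 0.204 0.035]
full [0.599 0.081 0.045]
smallc [ 0.354 -0.215  0.025]
cup [ 0.36  -0.372  0.02 ]
sd [ 0.698 -0.326  0.01 ]
side cell [ 0.453 -0.297  0.02 ]
cam in tool [ 0.0815  0.0003 -0.1586] [[ 0.001  1.     0.   ]
 [-0.955  0.001 -0.295]
 [-0.295 -0.     0.955]] [[287.34419671   0.         322.53955827]
 [  0.         287.34419671 194.55813388]
 [  0.           0.           1.        ]]
```

View pics/c1.png

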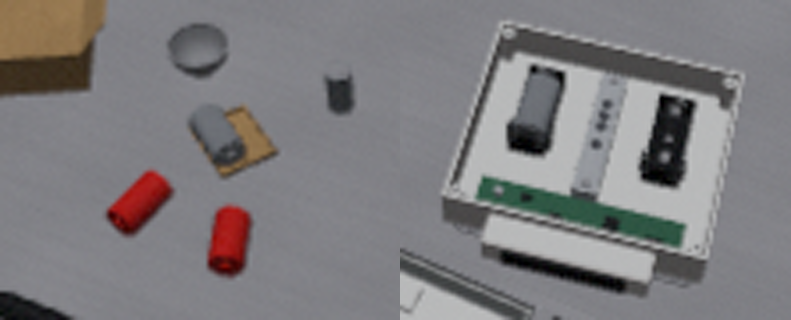

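The enlarged crop shows the grey cell at (217,135) in the card tray, with two red look-alikes outside it at (140,203) and (230,240). The grey one in the tray fits the description. The holder at (668,140) shows bare springs, so it is the empty one, and the holder at (535,110) has a cell in it. Next is a close look at the scale.

```bash
cat >> h.py <<'E'
from scipy.spatial.transform import Rotation as Ro
def pose():
    s=monitor.observe(); return np.array(s['tool_pos']),Ro.from_euler('xyz',s['tool_rot'])
def delta(pos,R,base=None):
    p0,R0=base or pose(); d=R0.inv().apply(np.array(pos)-p0); w=(R0.inv()*R).as_rotvec(degrees=True)
    print('d mm',np.round(d*1000,1),'w deg',np.round(w,2))
def rot(yaw,tilt=0): # tool down, x at yaw; tilt about holder axes done separately
    return Ro.from_euler('xyz',[np.pi,0,yaw])
E
python3 - <<'E'
from h import *
delta([.62,.16,.21],rot(np.pi+.24))
E
```

```text
d mm [-491.3 -113.9   16.2] w deg [ -0.07  -0.04 -39.18]
```

Call:
move_arm([
  {"x": -0.491,"y": -0.114,"z": 0.016,"wz": -39.2,"hand": 1},
  {"x": -0.491,"y": -0.114,"z": 0.016,"wz": -39.2},
  {"x": -0.491,"y": -0.114,"z": 0.016,"wz": -39.2},
  {"x": -0.491,"y": -0.114,"z": 0.016,"wz": -39.2},
  {"x": -0.491,"y": -0.114,"z": 0.016,"wz": -39.2},
  {"x": -0.491,"y": -0.114,"z": 0.016,"wz": -39.2},
  {"x": -0.491,"y": -0.114,"z": 0.016,"wz": -39.2},
  {"x": -0.491,"y": -0.114,"z": 0.016,"wz": -39.2},
])

```text
schema error: expected keys x, y, z, wx, wy, wz, hand
```

Call:
move_arm([
  {"x": 0,"y": 0},
  {"x": 0,"y": 0},
  {"x": 0,"y": 0},
  {"x": 0,"y": 0},
])

```text
schema error: expected keys x, y, z, wx, wy, wz, hand
```

```bash
python3 - <<'E'
from h import *
s=monitor.observe();print(s['time'],s['tool_pos'],s['tool_rot'],s['qpos'],np.abs(s['qvel']).max())
im,p=snap('wrist','w1'); np.save('w1.npy',p,allow_pickle=True)
cv2.imwrite('pics/w1b.png',cv2.resize(im[:375],(800,469)))
E
```

```text
0.1 [0.2251746  0.47384366 0.2261306 ] [-3.14024202e+00 -1.96627724e-04  2.69785342e+00] [ 9.81031459e-01  3.42609329e-01  1.52494029e+00 -2.08247131e-06
  1.27540791e+00 -1.46025159e-01] 0.0020173324477933846
```

View pics/w1b.png

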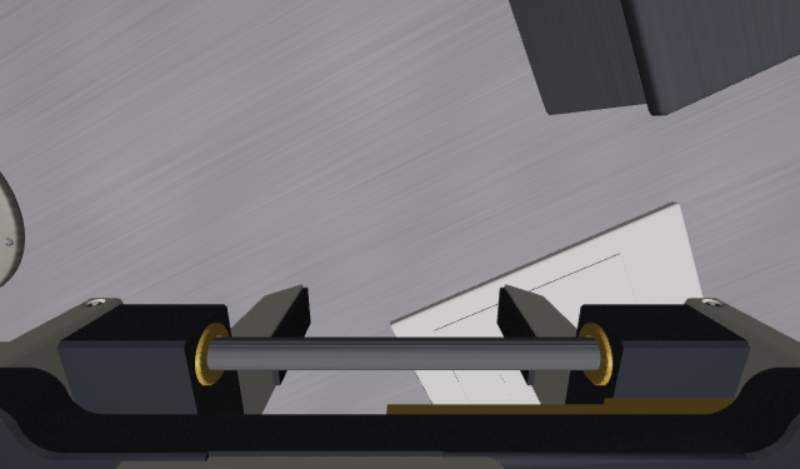

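The move was refused because every row needs all keys, so this picture is still from the start pose. The fingers fill the area below row ~285 (of 469), so things of interest must lie above that.

Call:
move_arm([
  {"x": -0.491,"y": -0.114,"z": 0.016,"wx": 0,"wy": 0,"wz": -39.2,"hand": 1},
  {"x": -0.491,"y": -0.114,"z": 0.016,"wx": 0,"wy": 0,"wz": -39.2,"hand": 1},
  {"x": -0.491,"y": -0.114,"z": 0.016,"wx": 0,"wy": 0,"wz": -39.2,"hand": 1},
  {"x": -0.491,"y": -0.114,"z": 0.016,"wx": 0,"wy": 0,"wz": -39.2,"hand": 1},
  {"x": -0.491,"y": -0.114,"z": 0.016,"wx": 0,"wy": 0,"wz": -39.2,"hand": 1},
  {"x": -0.491,"y": -0.114,"z": 0.016,"wx": 0,"wy": 0,"wz": -39.2,"hand": 1},
  {"x": -0.491,"y": -0.114,"z": 0.016,"wx": 0,"wy": 0,"wz": -39.2,"hand": 1},
  {"x": -0.491,"y": -0.114,"z": 0.016,"wx": 0,"wy": 0,"wz": -39.2,"hand": 1},
])

```text
time: 1.15
tool_pos: [0.5975, 0.1779, 0.2113]
tool_rot: [3.141, -0.0, -2.901]
contact_force: [1.0, 0.6, -0.0]
opening: 0.0919
```

```bash
python3 - <<'E'
from h import *
s=monitor.observe();print(s['time'],s['tool_pos'],s['tool_rot'],s['qpos'],np.abs(s['qvel']).max())
delta([.62,.16,.21],rot(np.pi+.24))
E
```

```text
1.15 [0.59752498 0.17785281 0.2113451 ] [ 3.14129997e+00 -3.69546122e-04 -2.90138755e+00] [ 1.66306407e-01  5.36365157e-01  1.25545826e+00  2.71175619e-04
  1.35015940e+00 -1.64475436e+00] 0.8301490415791197
d mm [-17.6 -22.7   1.3] w deg [ 0.02 -0.02  0.01]
```

Call:
move_arm([
  {"x": 0,"y": 0,"z": 0,"wx": 0,"wy": 0,"wz": 0,"hand": 1},
  {"x": 0,"y": 0,"z": 0,"wx": 0,"wy": 0,"wz": 0,"hand": 1},
  {"x": 0,"y": 0,"z": 0,"wx": 0,"wy": 0,"wz": 0,"hand": 1},
])

```text
time: 1.52
tool_pos: [0.5953, 0.1805, 0.2119]
tool_rot: [3.141, -0.0, -2.9]
contact_force: [-0.0, 0.8, 0.4]
opening: 0.092
```

```bash
python3 - <<'E'
from h import *
s=monitor.observe();print(s['time'],s['tool_pos'],s['tool_rot'],s['qpos'],np.abs(s['qvel']).max())
im,p=snap('wrist','w2'); np.save('w2.npy',p,allow_pickle=True)
cv2.imwrite('pics/w2b.png',cv2.resize(im[:375],(800,469)))
E
```

```text
1.525 [0.59527467 0.18052249 0.21188232] [ 3.14127367e+00 -1.99235500e-04 -2.89956135e+00] [ 1.71155934e-01  5.33248431e-01  1.25931605e+00  3.11688101e-04
  1.34924951e+00 -1.64174019e+00] 0.00542002854879835
```

View pics/w2b.png

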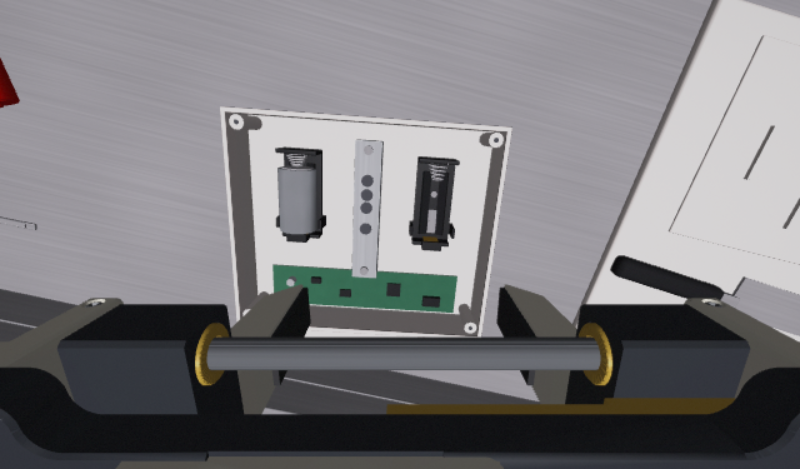

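This shows the scale from above, robot side up. The empty holder is at (435,203) (of 800x469) with its spring at (437,172), towards the robot, and its button contact at (431,244). The full holder is at (300,195). Now the rim and the holder outline.

```bash
python3 - <<'E'
from h import *
im=cv2.imread('pics/w2.png');p=np.load('w2.npy',allow_pickle=True).item()
s=.8
C=[np.array(c)*s for c in ((222,108),(511,128),(480,335))]
W=[ray(p,c,.064)[:2] for c in C];print(np.round(W,4))
print('sizes',np.linalg.norm(W[1]-W[0]),np.linalg.norm(W[2]-W[1]))
# corners: robot side (-x): y- is left? 
d=W[2]-W[1];print('yaw x',np.arctan2(d[1],d[0]));e=W[1]-W[0];print('yaw y',np.arctan2(-e[0],e[1]));print('centre',(W[0]+W[2])/2)
crop=im[100:215,200:400];cv2.imwrite('pics/c2.png',cv2.resize(crop,(800,460),interpolation=cv2.INTER_CUBIC))
E
```

```text
[[0.5331 0.017 ]
 [0.492  0.2464]
 [0.6807 0.2796]]
sizes 0.23307466090764994 0.19157357864784297
yaw x 0.1739828401045095
yaw y 0.177239541266607
centre [0.60686914 0.14831741]
```

View pics/c2.png

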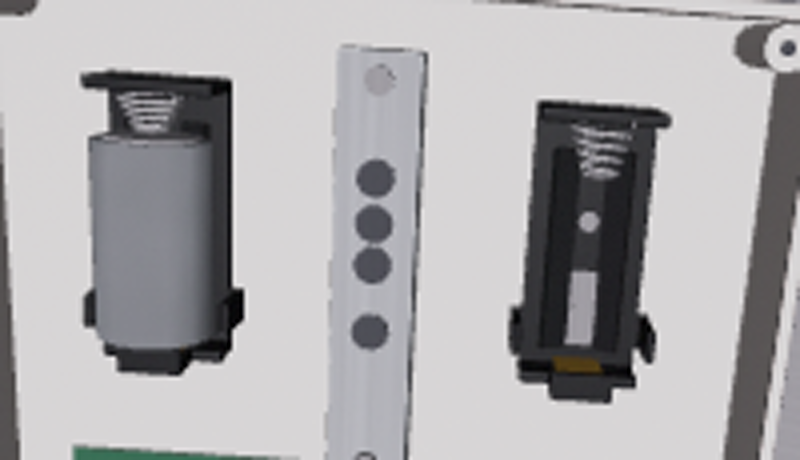

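Enlarged: empty holder on the right. Its spring tip is at (601,176), the lip's inner edge at about (582,377), the lip outer edge at (581,402), and the wall top from (540,102) to (668,116). In the full holder the spring is at the top and the button is at the bottom.

```bash
python3 - <<'E'
from h import *
p=np.load('w2.npy',allow_pickle=True).item()
f=lambda u,v,z: ray(p,(200+u/4,100+v/4),z)[:2]
sp=f(601,177,.042);lip=f(582,377,.0508);wl=f(540,103,.047);wr=f(668,116,.047);dot=f(589,221,.027)
fl=f(92,140,.042);fr=f(212,140,.042)
b0=f(383,47,.042);b1=f(390,0,.042)
for n,v in dict(sp=sp,lip=lip,wl=wl,wr=wr,dot=dot).items(): print(n,np.round(v,4))
d=lip-sp;print('len',np.linalg.norm(d),'yaw',np.arctan2(d[1],d[0]))
e=wr-wl;print('wall yaw',np.arctan2(-e[0],e[1]),np.linalg.norm(e))
# beam centreline top edge: left/right sides at two rows (z=.042)
for a,b in (((341,46),(428,52)),((326,455),(407,455))): print('beam',np.round((f(*a,.042)+f(*b,.042))/2,4),np.linalg.norm(f(*a,.042)-f(*b,.042)))
print('full rad L/R',np.round(fl,4),np.round(fr,4),np.linalg.norm(fl-fr))
for y in (.174,):
  ux=np.array([np.cos(y),np.sin(y)]); print('origin from sp',sp+.02675*ux,'lip',lip-.02855*ux,'wall',(wl+wr)/2+.0435*ux)
E
```

```text
sp [0.5492 0.2027]
lip [0.6053 0.2118]
wl [0.5333 0.1805]
wr [0.5282 0.2156]
dot [0.5642 0.2046]
len 0.05687011586825696 yaw 0.15935117780392563
wall yaw 0.14410835702525387 0.035442902444616745
beam [0.5298 0.1356] 0.02391809301254789
beam [0.6476 0.1558] 0.024735594202488328
full rad L/R [0.5736 0.0611] [0.5655 0.0938] 0.033729733524432384
origin from sp [0.57550037 0.20736623] lip [0.57718499 0.20681653] wall [0.57354819 0.20554416]
```

```bash
python3 - <<'E'
from h import *
delta([.47,-.307,.19],rot(np.pi-.5))
p=viewer.camera_params('scene')
for uv in ((232,238),(214,222)): print('bottle',ray(p,np.array(uv)*.8,0))
E
```

```text
d mm [ 238.6 -443.3   21.9] w deg [2.000e-02 1.000e-02 4.252e+01]
bottle [ 0.67883703 -0.45091489  0.        ]
bottle [ 0.65308517 -0.53622975  0.        ]
```

Call:
move_arm([
  {"x": 0.239,"y": -0.443,"z": 0.022,"wx": 0,"wy": 0,"wz": 42.5,"hand": 1},
  {"x": 0.239,"y": -0.443,"z": 0.022,"wx": 0,"wy": 0,"wz": 42.5,"hand": 1},
  {"x": 0.239,"y": -0.443,"z": 0.022,"wx": 0,"wy": 0,"wz": 42.5,"hand": 1},
  {"x": 0.239,"y": -0.443,"z": 0.022,"wx": 0,"wy": 0,"wz": 42.5,"hand": 1},
  {"x": 0.239,"y": -0.443,"z": 0.022,"wx": 0,"wy": 0,"wz": 42.5,"hand": 1},
  {"x": 0.239,"y": -0.443,"z": 0.022,"wx": 0,"wy": 0,"wz": 42.5,"hand": 1},
  {"x": 0.239,"y": -0.443,"z": 0.022,"wx": 0,"wy": 0,"wz": 42.5,"hand": 1},
  {"x": 0.239,"y": -0.443,"z": 0.022,"wx": 0,"wy": 0,"wz": 42.5,"hand": 1},
])

```text
time: 2.58
tool_pos: [0.4702, -0.3048, 0.1905]
tool_rot: [3.142, 0.001, 2.642]
contact_force: [1.2, 0.5, 0.7]
opening: 0.0914
```

Call:
move_arm([
  {"x": 0,"y": 0,"z": 0,"wx": 0,"wy": 0,"wz": 0,"hand": 1},
  {"x": 0,"y": 0,"z": 0,"wx": 0,"wy": 0,"wz": 0,"hand": 1},
  {"x": 0,"y": 0,"z": 0,"wx": 0,"wy": 0,"wz": 0,"hand": 1},
])

```text
time: 2.95
tool_pos: [0.4712, -0.3023, 0.1902]
tool_rot: [3.141, 0.0, 2.643]
contact_force: [-0.1, 0.6, -0.6]
opening: 0.0917
```

```bash
python3 - <<'E'
from h import *
s=monitor.observe();print(s['time'],s['tool_pos'],s['tool_rot'],s['qpos'],np.abs(s['qvel']).max())
im,p=snap('wrist','w3'); np.save('w3.npy',p,allow_pickle=True)
print(proj(p,(.451,-.297,.0185)))
cv2.imwrite('pics/w3b.png',cv2.resize(im[20:260,160:480],(800,600),interpolation=cv2.INTER_CUBIC))
E
```

```text
2.95 [ 0.47115299 -0.30232554  0.19015316] [3.14129253e+00 2.10282727e-04 2.64261875e+00] [-7.07594032e-01  4.35862124e-01  1.48403774e+00  3.58835434e-04
  1.22154925e+00 -1.77953925e+00] 0.002757399680105005
[318.10713416 161.00187778]
```

View pics/w3b.png

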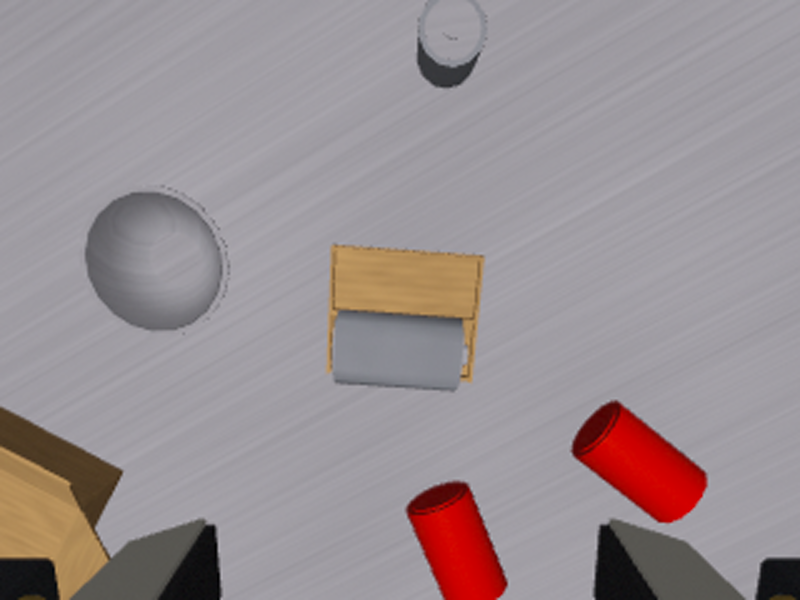

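The new cell is at (397,350) in its tray. Its button is the light patch at the right end, (465,355), and its flat end is at x≈333. The red ones at (455,540) and (640,460) are look-alikes, the cup is at (155,260) and the small cell at (450,40).

```bash
python3 - <<'E'
from h import *
p=np.load('w3.npy',allow_pickle=True).item()
g=lambda u,v:(160+(u+.5)/2.5-.5,20+(v+.5)/2.5-.5)
f=lambda u,v,z: ray(p,g(u,v),z)[:2]
a=f((338+334)/2,(311+384)/2,.0185);b=f((464+457)/2,(319+390)/2,.0185)
d=b-a;phi=np.arctan2(d[1],d[0]);print('axis',a,b,phi)
# tray edge
t=[f(334,245,.007),f(483,256,.007)];e=t[1]-t[0];print('tray yaw',np.arctan2(e[1],e[0]),np.linalg.norm(e))
t=[f(333,316,.007),f(474,319,.007)]
L=f(333,348,.0355);R=f(461,354,.0355);u=d/np.linalg.norm(d);n=np.array([-u[1],u[0]])
sL,sR=L@u,R@u;print('len',sR-sL)
lat=((a+b)/2)@n; cen=u*((sL+sR)/2+.0015)+n*lat;print('cell_center',cen,'grip',cen-.006*u)
gp=cen-.006*u
tr=[f(334,245,.007),f(483,256,.007)];print('tray corners lateral from cell',[(x-cen)@n for x in tr],[(x-cen)@u for x in tr])
for z in (.09,.010): delta([*gp,z],rot(phi))
q=viewer.camera_params('scene');print('scene proj',proj(q,[*cen,.0185]))
E
```

```text
axis [ 0.43535081 -0.32012921] [ 0.46583068 -0.27096208] 1.015855683115195
tray yaw 1.0011202845639697 0.06885636749159804
len 0.05638351377408496
cell_center [ 0.45110862 -0.29471026] grip [ 0.44794726 -0.29980985]
tray corners lateral from cell [np.float64(0.045358059240309646), np.float64(0.04434346994009043)] [np.float64(-0.0331613051735672), np.float64(0.035687586993917095)]
d mm [ 21.7  -8.9 100.1] w deg [2.000e-02 0.000e+00 9.321e+01]
d mm [ 21.7  -8.9 180.1] w deg [2.000e-02 0.000e+00 9.321e+01]
scene proj [254.49228103 158.61221089]
```

Call:
move_arm([
  {"x": 0.0217,"y": -0.0089,"z": 0.05,"wx": 0,"wy": 0,"wz": 93.5,"hand": 0.56},
  {"x": 0.0217,"y": -0.0089,"z": 0.08,"wx": 0,"wy": 0,"wz": 93.5,"hand": 0.56},
  {"x": 0.0217,"y": -0.0089,"z": 0.1,"wx": 0,"wy": 0,"wz": 93.5,"hand": 0.56},
  {"x": 0.0217,"y": -0.0089,"z": 0.1,"wx": 0,"wy": 0,"wz": 93.5,"hand": 0.56},
  {"x": 0.0217,"y": -0.0089,"z": 0.1,"wx": 0,"wy": 0,"wz": 93.5,"hand": 0.56},
  {"x": 0.0217,"y": -0.0089,"z": 0.1,"wx": 0,"wy": 0,"wz": 93.5,"hand": 0.56},
  {"x": 0.0217,"y": -0.0089,"z": 0.1,"wx": 0,"wy": 0,"wz": 93.5,"hand": 0.56},
  {"x": 0.0217,"y": -0.0089,"z": 0.1,"wx": 0,"wy": 0,"wz": 93.5,"hand": 0.56},
])

```text
time: 4.0
tool_pos: [0.4479, -0.3003, 0.0901]
tool_rot: [3.141, -0.0, 1.136]
contact_force: [0.3, -0.3, -0.2]
opening: 0.051
```

Call:
move_arm([
  {"x": 0,"y": 0,"z": 0,"wx": 0,"wy": 0,"wz": 8,"hand": 0.56},
  {"x": 0,"y": 0,"z": 0,"wx": 0,"wy": 0,"wz": 8,"hand": 0.56},
  {"x": 0,"y": 0,"z": 0,"wx": 0,"wy": 0,"wz": 8,"hand": 0.56},
])

```text
time: 4.38
tool_pos: [0.4476, -0.3009, 0.09]
tool_rot: [3.141, -0.0, 1.004]
contact_force: [1.0, -1.2, -0.4]
opening: 0.0516
```

```bash
python3 - <<'E'
from h import *
s=monitor.observe();print(s['time'],s['tool_rot'],s['opening'],s['qpos'])
delta([.44795,-.2998,.010],rot(1.012))
im,p=snap('wrist','w4'); np.save('w4.npy',p,allow_pickle=True)
print(proj(p,(.4511,-.2947,.0185)),proj(p,(.4479,-.2998,.0355)))
cv2.imwrite('pics/w4b.png',cv2.resize(im[80:320,160:480],(800,600),interpolation=cv2.INTER_CUBIC))
E
```

```text
4.375 [ 3.14136031e+00 -3.07190975e-05  1.00444991e+00] 0.051643835961285536 [-7.34023258e-01  5.14686333e-01  1.66563229e+00  8.42465479e-05
  9.61050075e-01 -1.67725075e-01]
d mm [ 1.1 -0.3 80. ] w deg [ 0.01 -0.   -0.43]
[323.80346828 196.7515034 ] [323.91741891 210.54321491]
```

View pics/w4b.png

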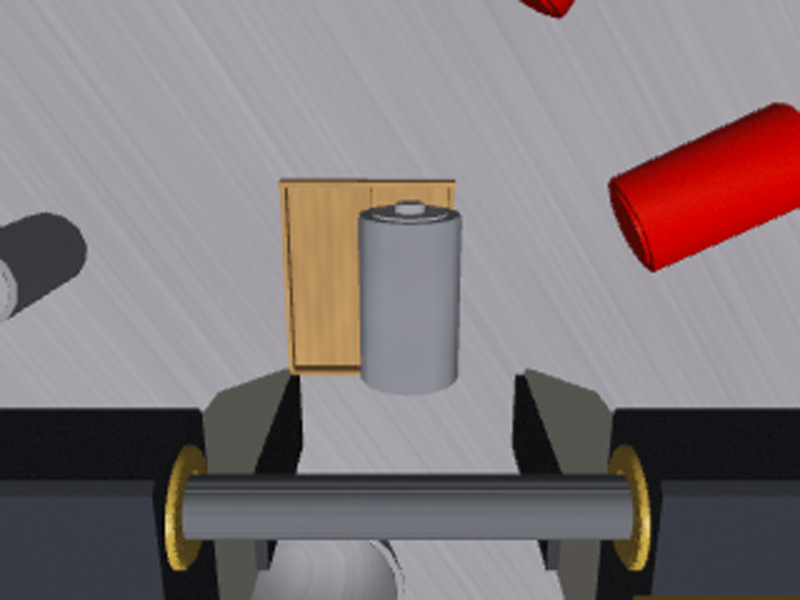

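The cell stands straight between the fingers. Its button is at (409,207) at the top and its flat end at (409,393), with the finger tips at x = 300 and 515, so both lateral position and yaw agree.

```bash
python3 - <<'E'
from h import *
p=np.load('w4.npy',allow_pickle=True).item();P,R=pose()
f=lambda u,v,z: R.inv().apply(ray(p,(160+(u+.5)/2.5-.5,80+(v+.5)/2.5-.5),z)-P)*1000
print('flat rim',f(409,393,.0355),'body front rim',f(410,209,.0355),'button top',f(409,202,.0235))
print('sides',f(360,300,.0185),f(460,300,.0185), 'upper sides',f(361,230,.0185),f(461,230,.0185))
E
```

```text
flat rim [-21.58833723  -0.74429217  54.4347476 ] body front rim [39.05844802 -0.57799033 54.43907286] button top [38.96368152 -0.85366139 66.43902711]
sides [  4.64183754 -17.29121652  71.43425663] [ 4.69376262 16.42962668 71.43905277] upper sides [ 28.76212284 -16.53000478  71.43607564] [28.81135086 16.19642443 71.44073026]
```

Call:
move_arm([
  {"x": 0.002,"y": -0.0004,"z": 0.03,"wx": 0,"wy": 0,"wz": -0.3,"hand": 0.56},
  {"x": 0.002,"y": -0.0004,"z": 0.055,"wx": 0,"wy": 0,"wz": -0.3,"hand": 0.56},
  {"x": 0.002,"y": -0.0004,"z": 0.07,"wx": 0,"wy": 0,"wz": -0.3,"hand": 0.56},
  {"x": 0.002,"y": -0.0004,"z": 0.08,"wx": 0,"wy": 0,"wz": -0.3,"hand": 0.56},
  {"x": 0.002,"y": -0.0004,"z": 0.08,"wx": 0,"wy": 0,"wz": -0.3,"hand": 0.56},
  {"x": 0.002,"y": -0.0004,"z": 0.08,"wx": 0,"wy": 0,"wz": -0.3,"hand": 0.56},
])

```text
time: 5.18
tool_pos: [0.4484, -0.2999, 0.0105]
tool_rot: [3.14, 0.0, 1.006]
contact_force: [0.4, 0.3, -0.2]
opening: 0.0512
```

Call:
move_arm([
  {"x": 0,"y": 0,"z": 0,"wx": 0,"wy": 0,"wz": 0,"hand": 0.3},
  {"x": 0,"y": 0,"z": 0,"wx": 0,"wy": 0,"wz": 0,"hand": 0.3},
  {"x": 0,"y": 0,"z": 0,"wx": 0,"wy": 0,"wz": 0,"hand": 0.3},
  {"x": 0,"y": 0,"z": 0,"wx": 0,"wy": 0,"wz": 0,"hand": 0.3},
], grip_force=35)

```text
time: 5.68
tool_pos: [0.4483, -0.2998, 0.0102]
tool_rot: [3.141, 0.0, 1.006]
contact_force: [0.4, -0.1, 3.8]
opening: 0.0333
```

Call:
move_arm([
  {"x": 0,"y": 0,"z": -0.02,"wx": 0,"wy": 0,"wz": 0,"hand": 0.3},
  {"x": 0,"y": 0,"z": -0.06,"wx": 0,"wy": 0,"wz": 0,"hand": 0.3},
  {"x": 0,"y": 0,"z": -0.12,"wx": 0,"wy": 0,"wz": 0,"hand": 0.3},
  {"x": 0,"y": 0,"z": -0.12,"wx": 0,"wy": 0,"wz": 0,"hand": 0.3},
  {"x": 0,"y": 0,"z": -0.12,"wx": 0,"wy": 0,"wz": 0,"hand": 0.3},
])

```text
time: 6.3
tool_pos: [0.4473, -0.299, 0.1289]
tool_rot: [-3.14, -0.0, 1.006]
contact_force: [-0.2, 0.7, -1.4]
opening: 0.0335
```

```bash
python3 - <<'E'
from h import *
s=monitor.observe();print(s['time'],s['tool_pos'],s['tool_rot'],s['opening'],s['contact_force'])
im,p=snap('wrist','w5'); np.save('w5.npy',p,allow_pickle=True)
cv2.imwrite('pics/w5b.png',cv2.resize(im[160:340,220:420],(800,720),interpolation=cv2.INTER_CUBIC)[:600])
h=np.array([.576,.2071,.13]);delta(h,rot(.173))
E
```

```text
6.3 [ 0.4473458  -0.29901226  0.12894401] [-3.13996435e+00 -3.40677351e-04  1.00581170e+00] 0.033460400078627724 [-0.18244275  0.71304112 -1.42228764]
d mm [ 496.3 -161.9   -0.9] w deg [-1.900e-01  4.000e-02  4.771e+01]
```

View pics/w5b.png

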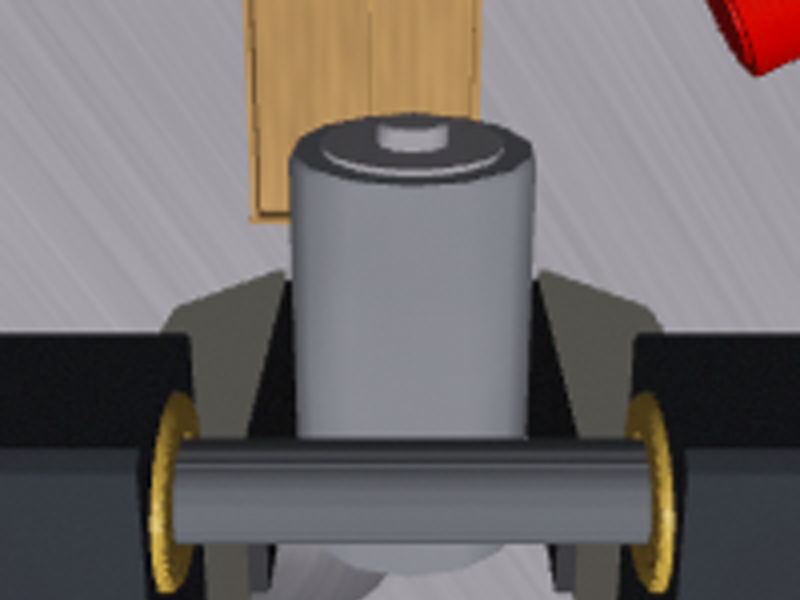

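The cell is held square. Its end-face ellipse spans rows 113–185 at column 413, and the flat rim is at (413,575). Solving its place in the hand from that.

```bash
python3 - <<'E'
from h import *
p=np.load('w5.npy',allow_pickle=True).item();P,R=pose()
K=np.array(p['camera_matrix']);Rc=np.array(p['R']);c=R.inv().apply(-Rc.T@p['t']-P)*1000
def d(u,v):
    return R.inv().apply(Rc.T@np.linalg.solve(K,[220+(u+.5)/4-.5,160+(v+.5)/4-.5,1]))
a,b,f=d(413,185),d(413,113),d(413,575)
A=lambda z,r:c+r*(z-c[2])/r[2]
from scipy.optimize import brentq
zc=brentq(lambda z:A(z-17,a)[0]-A(z+17,b)[0],-40,20)
print('zc',zc,'end x',A(zc-17,a),'flat',A(zc-17,f),'with zc=-8.5',A(-25.5,a)[0],A(-8.5+17,b)[0],A(-25.5,f)[0])
# side tilt check left/right edges
for q in ((293,200),(535,200),(298,420),(527,420)): print(A(-8.5,d(*q))[1])
E
```

```text
zc -1.8559963775517971 end x [ 30.64301148  -0.84411889 -18.85599638] flat [-29.30172145  -0.77896913 -18.85599638] with zc=-8.5 32.99628272468863 32.53762651447402 -24.112698044854525
-17.57198228931127
16.225021688955973
-17.868427319991916
16.169231637837942
```

In the hand, the flat end is at tool x ≈ -24.8 mm and the axis at z ≈ -8.3, so the grip is 6 mm from centre as wanted. Planning the tilted approach.

```bash
cat >> h.py <<'E'
H=np.array([.5759,.2076,.020]); YH=.173; FT=np.array([-.0248,0,-.0083])
def hold(xf,zf,deg,y=0,H=None):
    H=globals()['H'] if H is None else H
    R=Ro.from_euler('z',YH)*Ro.from_euler('y',-deg,degrees=True)*Ro.from_euler('x',np.pi)
    F=H+Ro.from_euler('z',YH).apply(np.array([xf,y,zf])/1000)
    return F-R.apply(FT),R
def state():
    s=monitor.observe();P=np.array(s['tool_pos']);R=Ro.from_euler('xyz',s['tool_rot'])
    Z=Ro.from_euler('z',-YH);F=Z.apply(P+R.apply(FT)-H)*1000;r=Z*R
    ax=r.apply([1,0,0]);f=Z.apply(s['contact_force'])
    print('t',round(s['time'],2),'flat',np.round(F,2),'tilt',round(np.degrees(np.arcsin(ax[2])),2),'yawerr',round(np.degrees(np.arctan2(ax[1],ax[0])),2),'Fh',np.round(f,1),'op',round(s['opening'],4))
    return s
E
python3 - <<'E'
from h import *
state()
b=pose()
t=hold(-21,95,28);print(t[0]);delta(*t,base=b)
E
```

```text
t 6.35 flat [-230.76 -494.98  116.52] tilt 0.04 yawerr 47.71 Fh [-0.3 -0.1 -1.1] op 0.0332
[0.58062216 0.20842518 0.11931443]
d mm [ 499.9 -158.7    9.7] w deg [-11.84  26.39  46.69]
```

Call:
move_arm([
  {"x": 0.5,"y": -0.159,"z": -0.01,"wx": -11.84,"wy": 26.39,"wz": 46.69,"hand": 0.3},
  {"x": 0.5,"y": -0.159,"z": -0.01,"wx": -11.84,"wy": 26.39,"wz": 46.69,"hand": 0.3},
  {"x": 0.5,"y": -0.159,"z": -0.01,"wx": -11.84,"wy": 26.39,"wz": 46.69,"hand": 0.3},
  {"x": 0.5,"y": -0.159,"z": -0.01,"wx": -11.84,"wy": 26.39,"wz": 46.69,"hand": 0.3},
  {"x": 0.5,"y": -0.159,"z": -0.01,"wx": -11.84,"wy": 26.39,"wz": 46.69,"hand": 0.3},
  {"x": 0.5,"y": -0.159,"z": -0.01,"wx": -11.84,"wy": 26.39,"wz": 46.69,"hand": 0.3},
  {"x": 0.5,"y": -0.159,"z": -0.01,"wx": -11.84,"wy": 26.39,"wz": 46.69,"hand": 0.3},
  {"x": 0.5,"y": -0.159,"z": -0.01,"wx": -11.84,"wy": 26.39,"wz": 46.69,"hand": 0.3},
])

```text
time: 7.35
tool_pos: [0.5694, 0.1667, 0.1366]
tool_rot: [3.139, -0.486, 0.174]
contact_force: [1.4, -0.5, -2.3]
opening: 0.0331
```

```bash
python3 - <<'E'
from h import *
s=state();print(s['qpos'],np.abs(s['qvel']).max(),s['tool_pos'])
delta(*hold(-21,85,28))
E
```

```text
t 7.35 flat [-39.22 -39.16 112.33] tilt 27.85 yawerr 0.08 Fh [ 1.3 -0.8 -2.3] op 0.0331
[0.15149549 0.35912906 1.90735618 0.02055245 0.3891855  1.53160302] 2.181567793178516 [0.56941969 0.16672483 0.13657912]
d mm [  3.4 -39.2  32.5] w deg [0.13 0.15 0.07]
```

Call:
move_arm([
  {"x": 0.002,"y": -0.03,"z": 0.012,"wx": 0,"wy": 0,"wz": 0,"hand": 0.3},
  {"x": 0.002,"y": -0.03,"z": 0.012,"wx": 0,"wy": 0,"wz": 0,"hand": 0.3},
  {"x": 0.002,"y": -0.03,"z": 0.012,"wx": 0,"wy": 0,"wz": 0,"hand": 0.3},
])

```text
time: 7.72
tool_pos: [0.5716, 0.1954, 0.1275]
tool_rot: [3.139, -0.487, 0.175]
contact_force: [0.5, -0.8, -2.0]
opening: 0.033
```

```bash
python3 - <<'E'
from h import *
s=state();print(s['qpos'],np.abs(s['qvel']).max(),s['tool_pos'])
delta(*hold(-21,60,28))
im,p=snap('wrist','w6'); np.save('w6.npy',p,allow_pickle=True)
cv2.imwrite('pics/w6b.png',cv2.resize(im[60:300,160:480],(800,600),interpolation=cv2.INTER_CUBIC))
E
```

```text
t 7.72 flat [-32.1  -11.29 103.24] tilt 27.89 yawerr 0.1 Fh [ 0.4 -0.9 -2. ] op 0.033
[ 0.21390337  0.39172793  1.88678084 -0.05791171  0.37738152  1.65920272] 0.02142854948806987 [0.57163343 0.19541356 0.12750097]
d mm [-10.4 -11.4  43.3] w deg [0.13 0.11 0.09]
```

View pics/w6b.png

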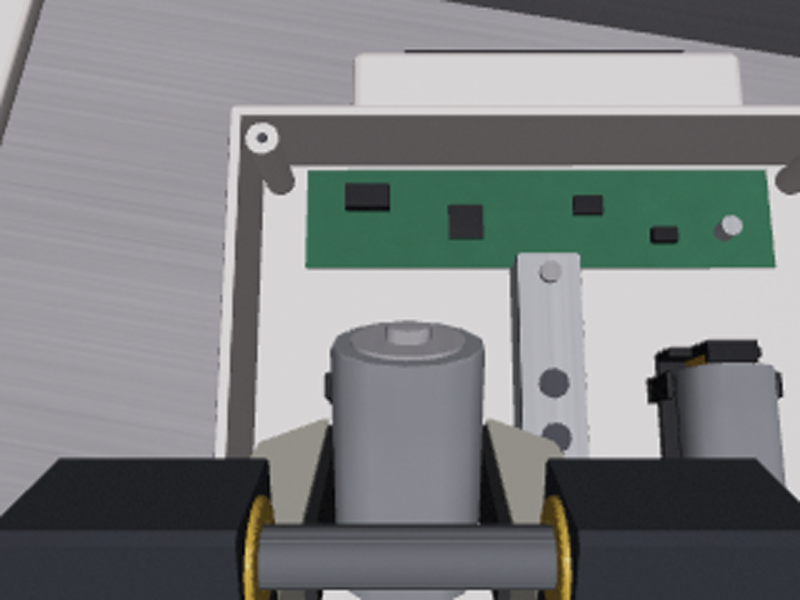

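The picture shows the held cell, button up-front at (408,335), with the beam, board and rim parallel to it. The full holder's lip is at (731,350), inner edge ≈ row 362, which I can use to check position.

```bash
python3 - <<'E'
from h import *
p=np.load('w6.npy',allow_pickle=True).item();Z=Ro.from_euler('z',-YH)
f=lambda u,v,z: Z.apply(ray(p,(160+(u+.5)/2.5-.5,60+(v+.5)/2.5-.5),z)-H)*1000
for n,q in dict(fl_lip_in_l=(703,361,.0508),fl_lip_in_r=(762,360,.0508),beamL=(517,256,.042),beamR=(580,256,.042),beamL2=(515,400,.042),beamR2=(586,400,.042),rimcorner=(232,107,.064),rimfar=(790,107,.064),rimin=(243,115,.064)).items(): print(n,np.round(f(*q),1))
print('expect lip (28.55,-126+-9); scale: centre y=-63, rim corner x=?+99,y=+55 rel')
E
```

```text
fl_lip_in_l [  29.1 -116.6   30.8]
fl_lip_in_r [  29.5 -137.8   30.8]
beamL [ 70.8 -52.3  22. ]
beamR [ 70.9 -76.4  22. ]
beamL2 [ 15.9 -50.1  22. ]
beamR2 [ 15.9 -76.2  22. ]
rimcorner [120.1  53.3  44. ]
rimfar [ 120.7 -149.8   44. ]
rimin [117.   49.2  44. ]
expect lip (28.55,-126+-9); scale: centre y=-63, rim corner x=?+99,y=+55 rel
```

Views with opposite camera orientations agree that the holder is about 0.7 mm towards -y from my estimate, so I'll use y = -0.7. Next, compute the descent.

```bash
python3 - <<'E'
from h import *
b=pose()
for a in ((-21,90,28),(-21,60,28),(-21,30,28)): delta(*hold(*a,y=-.7),base=b)
E
```

```text
d mm [  3.1 -11.1  17.2] w deg [0.15 0.06 0.04]
d mm [-11.  -11.2  43.7] w deg [0.15 0.06 0.04]
d mm [-25.  -11.3  70.2] w deg [0.15 0.06 0.04]
```

Call:
move_arm([
  {"x": 0.003,"y": -0.011,"z": 0.017,"wx": 0,"wy": 0,"wz": 0,"hand": 0.3},
  {"x": 0.003,"y": -0.011,"z": 0.017,"wx": 0,"wy": 0,"wz": 0,"hand": 0.3},
  {"x": -0.011,"y": -0.011,"z": 0.044,"wx": 0,"wy": 0,"wz": 0,"hand": 0.3},
  {"x": -0.018,"y": -0.011,"z": 0.057,"wx": 0,"wy": 0,"wz": 0,"hand": 0.3},
  {"x": -0.025,"y": -0.011,"z": 0.07,"wx": 0,"wy": 0,"wz": 0,"hand": 0.3},
  {"x": -0.025,"y": -0.011,"z": 0.07,"wx": 0,"wy": 0,"wz": 0,"hand": 0.3},
  {"x": -0.025,"y": -0.011,"z": 0.07,"wx": 0,"wy": 0,"wz": 0,"hand": 0.3},
])

```text
time: 8.65
tool_pos: [0.5876, 0.212, 0.0675]
tool_rot: [3.135, -0.47, 0.174]
contact_force: [0.4, 0.2, -1.9]
opening: 0.0327
```

```bash
python3 - <<'E'
from h import *
s=state();print(s['qpos'])
b=pose()
for a in ((-23,23,28),(-25.5,23,28),(-28,23,28)): delta(*hold(*a,y=-.7),base=b)
E
```

```text
t 8.65 flat [-13.58   2.36  43.73] tilt 26.9 yawerr 0.09 Fh [ 0.4  0.1 -1.9] op 0.0327
[ 0.24322028  0.52486453  1.86815428 -0.13702486  0.28292617  1.76376503]
d mm [-17.6   2.9  13.8] w deg [0.37 1.1  0.08]
d mm [-19.9   2.9  12.6] w deg [0.37 1.1  0.08]
d mm [-22.1   2.9  11.5] w deg [0.37 1.1  0.08]
```

Joint 5 is at its lower limit (0.283), so a full 28° lean isn't reachable with this grip. I'll put the cell back in its trough and regrip with the tool pitched 15° towards the button. In the holder the tool then only leans 13°.

```bash
python3 - <<'E'
from h import *
b=pose()
delta([.57,.21,.15],rot(.173),base=b)
delta([.4483,-.2998,.1],rot(1.006),base=([.57,.21,.15],rot(.173)))
E
```

```text
d mm [ 21.5  -0.5 -81.5] w deg [ 3.80e-01 -2.69e+01 -1.00e-02]
d mm [-207.6  481.2   50. ] w deg [ -0.     0.   -47.73]
```

Call:
move_arm([
  {"x": 0.015,"y": 0,"z": -0.03,"wx": 0,"wy": 0,"wz": 0,"hand": 0.3},
  {"x": 0.0215,"y": 0,"z": -0.0815,"wx": 0,"wy": -26.9,"wz": 0,"hand": 0.3},
  {"x": 0.0215,"y": 0,"z": -0.0815,"wx": 0,"wy": -26.9,"wz": 0,"hand": 0.3},
  {"x": 0.0215,"y": 0,"z": -0.0815,"wx": 0,"wy": -26.9,"wz": 0,"hand": 0.3},
  {"x": 0.0215,"y": 0,"z": -0.0815,"wx": 0,"wy": -26.9,"wz": 0,"hand": 0.3},
])

```text
time: 9.28
tool_pos: [0.5722, 0.2097, 0.1497]
tool_rot: [3.135, -0.003, 0.171]
contact_force: [0.9, 0.2, -2.2]
opening: 0.0331
```

```bash
python3 - <<'E'
from h import *
state();delta([.4483,-.2998,.1],rot(1.006))
E
```

```text
t 9.28 flat [-28.12   2.78 137.91] tilt 0.15 yawerr -0.13 Fh [ 0.9  0.  -2.2] op 0.0331
d mm [-208.8  480.7   52.1] w deg [ 4.000e-01  1.000e-02 -4.786e+01]
```

Call:
move_arm([
  {"x": -0.209,"y": 0.481,"z": 0.02,"wx": 0.4,"wy": 0,"wz": -47.9,"hand": 0.3},
  {"x": -0.209,"y": 0.481,"z": 0.02,"wx": 0.4,"wy": 0,"wz": -47.9,"hand": 0.3},
  {"x": -0.209,"y": 0.481,"z": 0.02,"wx": 0.4,"wy": 0,"wz": -47.9,"hand": 0.3},
  {"x": -0.209,"y": 0.481,"z": 0.02,"wx": 0.4,"wy": 0,"wz": -47.9,"hand": 0.3},
  {"x": -0.209,"y": 0.481,"z": 0.02,"wx": 0.4,"wy": 0,"wz": -47.9,"hand": 0.3},
  {"x": -0.209,"y": 0.481,"z": 0.052,"wx": 0.4,"wy": 0,"wz": -47.9,"hand": 0.3},
  {"x": -0.209,"y": 0.481,"z": 0.052,"wx": 0.4,"wy": 0,"wz": -47.9,"hand": 0.3},
  {"x": -0.209,"y": 0.481,"z": 0.052,"wx": 0.4,"wy": 0,"wz": -47.9,"hand": 0.3},
])

```text
time: 10.28
tool_pos: [0.4558, -0.2567, 0.1082]
tool_rot: [3.139, 0.004, 1.008]
contact_force: [1.3, -0.6, -1.6]
opening: 0.0328
```

Call:
move_arm([
  {"x": 0,"y": 0,"z": 0,"wx": 0,"wy": 0,"wz": 0,"hand": 0.3},
  {"x": 0,"y": 0,"z": 0,"wx": 0,"wy": 0,"wz": 0,"hand": 0.3},
  {"x": 0,"y": 0,"z": 0,"wx": 0,"wy": 0,"wz": 0,"hand": 0.3},
])

```text
time: 10.65
tool_pos: [0.4571, -0.2538, 0.1088]
tool_rot: [-3.14, 0.003, 1.009]
contact_force: [0.0, 0.6, -1.8]
opening: 0.0331
```

```bash
python3 - <<'E'
from h import *
state();print(pose()[0]);delta([.4483,-.2998,.035],rot(1.006))
E
```

```text
t 10.65 flat [-213.02 -452.49   97.18] tilt -0.17 yawerr 47.91 Fh [ 0.1  0.6 -1.8] op 0.0331
[ 0.45713764 -0.2538249   0.10880271]
d mm [-43.4  17.1  73.9] w deg [-0.09  0.17  0.18]
```

Call:
move_arm([
  {"x": -0.0434,"y": 0.0171,"z": 0.04,"wx": 0,"wy": 0.2,"wz": 0.2,"hand": 0.3},
  {"x": -0.0434,"y": 0.0171,"z": 0.074,"wx": 0,"wy": 0.2,"wz": 0.2,"hand": 0.3},
  {"x": -0.0434,"y": 0.0171,"z": 0.074,"wx": 0,"wy": 0.2,"wz": 0.2,"hand": 0.3},
  {"x": -0.0434,"y": 0.0171,"z": 0.074,"wx": 0,"wy": 0.2,"wz": 0.2,"hand": 0.3},
  {"x": -0.0434,"y": 0.0171,"z": 0.074,"wx": 0,"wy": 0.2,"wz": 0.2,"hand": 0.3},
])

```text
time: 11.28
tool_pos: [0.449, -0.3012, 0.0363]
tool_rot: [3.141, -0.0, 1.005]
contact_force: [-0.6, -0.1, -1.3]
opening: 0.0328
```

```bash
python3 - <<'E'
from h import *
state();print(pose()[0]);delta([.4483,-.2998,.011],rot(1.006))
E
```

```text
t 11.28 flat [-229.28 -497.7    24.64] tilt 0.0 yawerr 47.68 Fh [-0.6 -0.  -1.3] op 0.0328
[ 0.44901574 -0.3012043   0.03633989]
d mm [ 0.8 -1.4 25.3] w deg [ 0.02 -0.   -0.05]
```

Call:
move_arm([
  {"x": 0.0008,"y": -0.0014,"z": 0,"wx": 0,"wy": 0,"wz": 0,"hand": 0.3},
  {"x": 0.0008,"y": -0.0014,"z": 0.012,"wx": 0,"wy": 0,"wz": 0,"hand": 0.3},
  {"x": 0.0008,"y": -0.0014,"z": 0.02,"wx": 0,"wy": 0,"wz": 0,"hand": 0.3},
  {"x": 0.0008,"y": -0.0014,"z": 0.0245,"wx": 0,"wy": 0,"wz": 0,"hand": 0.3},
  {"x": 0.0008,"y": -0.0014,"z": 0.0245,"wx": 0,"wy": 0,"wz": 0,"hand": 0.3},
])

```text
time: 11.9
tool_pos: [0.4477, -0.3003, 0.0103]
tool_rot: [-3.14, -0.0, 1.004]
contact_force: [2.4, -0.9, -0.0]
opening: 0.0331
```

```bash
python3 - <<'E'
from h import *
s=state();print(pose()[0])
E
```

```text
t 11.9 flat [-230.47 -496.56   -1.46] tilt 0.02 yawerr 47.59 Fh [ 2.2 -1.3 -0. ] op 0.0331
[ 0.44766366 -0.30029471  0.01025282]
```

```bash
python3 - <<'E'
from h import *
P,R=pose();G=P+np.array([0,0,.0082]);al=15
Rn=Ro.from_euler('z',1.005)*Ro.from_euler('y',al,degrees=True)*Ro.from_euler('x',np.pi)
T=G-Rn.apply([0,0,-.0075]);print(T);delta(T,Rn)
E
```

```text
[ 0.44662303 -0.30193335  0.01120838]
d mm [-1.9  0.  -1. ] w deg [ -0.08 -15.02  -0.07]
```

Call:
move_arm([
  {"x": 0,"y": 0,"z": 0,"wx": 0,"wy": 0,"wz": 0,"hand": 0.5},
  {"x": 0,"y": 0,"z": 0,"wx": 0,"wy": 0,"wz": 0,"hand": 0.5},
  {"x": 0,"y": 0,"z": 0,"wx": 0,"wy": 0,"wz": 0,"hand": 0.5},
])

```text
time: 12.28
tool_pos: [0.4469, -0.2996, 0.01]
tool_rot: [-3.138, -0.001, 1.004]
contact_force: [-0.1, -0.8, 0.8]
opening: 0.0454
```

Pitch 15° about the grip point, raised slightly on the way, then grip.

Call:
move_arm([
  {"x": -0.001,"y": 0,"z": -0.004,"wx": 0,"wy": -8,"wz": 0,"hand": 0.5},
  {"x": -0.0019,"y": 0,"z": -0.003,"wx": 0,"wy": -15,"wz": 0,"hand": 0.5},
  {"x": -0.0019,"y": 0,"z": -0.001,"wx": 0,"wy": -15,"wz": 0,"hand": 0.5},
  {"x": -0.0019,"y": 0,"z": -0.001,"wx": 0,"wy": -15,"wz": 0,"hand": 0.5},
  {"x": -0.0019,"y": 0,"z": -0.001,"wx": 0,"wy": -15,"wz": 0,"hand": 0.3},
  {"x": -0.0019,"y": 0,"z": -0.001,"wx": 0,"wy": -15,"wz": 0,"hand": 0.3},
  {"x": -0.0019,"y": 0,"z": -0.001,"wx": 0,"wy": -15,"wz": 0,"hand": 0.3},
  {"x": -0.0019,"y": 0,"z": -0.001,"wx": 0,"wy": -15,"wz": 0,"hand": 0.3},
], grip_force=35)

```text
time: 13.28
tool_pos: [0.4464, -0.3021, 0.0115]
tool_rot: [-3.14, 0.261, 1.004]
contact_force: [1.8, -3.7, 1.8]
opening: 0.0334
```

```bash
python3 - <<'E'
from h import *
s=state();print(pose()[0],s['tool_rot'])
E
```

```text
t 13.28 flat [-230.   -495.9     5.97] tilt -14.98 yawerr 47.62 Fh [ 1.1 -4.   1.8] op 0.0334
[ 0.44639516 -0.30208487  0.01153989] [-3.14020294  0.2613711   1.0040509 ]
```

```bash
cat >> h.py <<'E'
AL=15.
_R0=Ro.from_euler('y',AL,degrees=True)*Ro.from_euler('x',np.pi)
FT=_R0.inv().apply(np.array([-.0248,0,0]))+np.array([0,0,-.0075])
YH=.173;H=np.array([.5759,.2076,.020])+Ro.from_euler('z',YH).apply([0,-.0007,0])
def hold(xf,zf,deg,y=0):
    R=Ro.from_euler('z',YH)*Ro.from_euler('y',-(deg-AL),degrees=True)*Ro.from_euler('x',np.pi)
    return H+Ro.from_euler('z',YH).apply(np.array([xf,y,zf])/1000)-R.apply(FT),R
def state():
    s=monitor.observe();P=np.array(s['tool_pos']);R=Ro.from_euler('xyz',s['tool_rot'])
    Z=Ro.from_euler('z',-YH);F=Z.apply(P+R.apply(FT)-H)*1000;r=Z*R
    ax=r.apply(_R0.inv().apply([1,0,0]));f=Z.apply(s['contact_force'])
    print('t',round(s['time'],2),'flat',np.round(F,2),'tilt',round(np.degrees(np.arcsin(ax[2])),2),'yawerr',round(np.degrees(np.arctan2(ax[1],ax[0])),2),'Fh',np.round(f,1),'op',round(s['opening'],4))
    return s
E
python3 - <<'E'
from h import *
state();P,R=pose();up=R.inv().apply([0,0,1]);print('up',up)
L=(P+[0,0,.12],R)
delta(*hold(-20,95,28),base=L)
E
```

```text
t 13.28 flat [-230.72 -495.97   -1.23] tilt 0.02 yawerr 47.6 Fh [ 1.1 -4.   1.8] op 0.0334
up [-0.25840533 -0.00134251 -0.96603565]
d mm [ 487.5 -161.4 -117.6] w deg [ 0.76 26.37 48.04]
```

Call:
move_arm([
  {"x": -0.005,"y": 0,"z": -0.019,"wx": 0,"wy": 0,"wz": 0,"hand": 0.3},
  {"x": -0.015,"y": 0,"z": -0.058,"wx": 0,"wy": 0,"wz": 0,"hand": 0.3},
  {"x": -0.031,"y": 0,"z": -0.116,"wx": 0,"wy": 0,"wz": 0,"hand": 0.3},
  {"x": -0.031,"y": 0,"z": -0.116,"wx": 0,"wy": 0,"wz": 0,"hand": 0.3},
])

```text
time: 13.78
tool_pos: [0.4481, -0.3025, 0.1354]
tool_rot: [3.137, 0.261, 1.003]
contact_force: [-0.5, -0.5, -1.4]
opening: 0.0333
```

```bash
python3 - <<'E'
from h import *
state();print(pose()[0]);delta(*hold(-20,95,28))
im,p=snap('side','s2');print(proj(p,pose()[0]))
E
```

```text
t 13.78 flat [-229.09 -496.61  122.6 ] tilt 0.04 yawerr 47.6 Fh [-0.6 -0.4 -1.4] op 0.0333
[ 0.44814705 -0.30245811  0.13537447]
d mm [ 487.7 -163.1 -114.5] w deg [ 1.09 26.2  48.04]
[368.99923954 236.28504725]
```

Call:
move_arm([
  {"x": 0.488,"y": -0.163,"z": -0.1145,"wx": 1.1,"wy": 26.2,"wz": 48,"hand": 0.3},
  {"x": 0.488,"y": -0.163,"z": -0.1145,"wx": 1.1,"wy": 26.2,"wz": 48,"hand": 0.3},
  {"x": 0.488,"y": -0.163,"z": -0.1145,"wx": 1.1,"wy": 26.2,"wz": 48,"hand": 0.3},
  {"x": 0.488,"y": -0.163,"z": -0.1145,"wx": 1.1,"wy": 26.2,"wz": 48,"hand": 0.3},
  {"x": 0.488,"y": -0.163,"z": -0.1145,"wx": 1.1,"wy": 26.2,"wz": 48,"hand": 0.3},
  {"x": 0.488,"y": -0.163,"z": -0.1145,"wx": 1.1,"wy": 26.2,"wz": 48,"hand": 0.3},
  {"x": 0.488,"y": -0.163,"z": -0.1145,"wx": 1.1,"wy": 26.2,"wz": 48,"hand": 0.3},
  {"x": 0.488,"y": -0.163,"z": -0.1145,"wx": 1.1,"wy": 26.2,"wz": 48,"hand": 0.3},
])

```text
time: 14.82
tool_pos: [0.5697, 0.1842, 0.1147]
tool_rot: [-3.136, -0.216, 0.172]
contact_force: [1.1, -0.9, -1.5]
opening: 0.0335
```

Call:
move_arm([
  {"x": 0,"y": 0,"z": 0,"wx": 0,"wy": 0,"wz": 0,"hand": 0.3},
  {"x": 0,"y": 0,"z": 0,"wx": 0,"wy": 0,"wz": 0,"hand": 0.3},
])

```text
time: 15.08
tool_pos: [0.5694, 0.1823, 0.1149]
tool_rot: [-3.136, -0.216, 0.173]
contact_force: [-0.4, -0.5, -0.6]
opening: 0.0329
```

```bash
python3 - <<'E'
from h import *
s=state();print(s['qpos']);b=pose()
for a in ((-20,95,28),(-20,60,28),(-20,30,28)):delta(*hold(*a),base=b)
E
```

```text
t 15.07 flat [-34.36 -23.11  90.8 ] tilt 27.39 yawerr -0.06 Fh [-0.5 -0.4 -0.6] op 0.0329
[0.17968459 0.47738068 1.67351701 0.00544746 0.77443951 1.57304132]
d mm [ 14.9 -23.1  -1.2] w deg [-0.3   0.61  0.02]
d mm [  7.4 -22.9  33. ] w deg [-0.3   0.61  0.02]
d mm [  1.  -22.8  62.3] w deg [-0.3   0.61  0.02]
```

Call:
move_arm([
  {"x": 0.015,"y": -0.023,"z": -0.001,"wx": -0.3,"wy": 0.6,"wz": 0,"hand": 0.3},
  {"x": 0.015,"y": -0.023,"z": -0.001,"wx": -0.3,"wy": 0.6,"wz": 0,"hand": 0.3},
  {"x": 0.011,"y": -0.023,"z": 0.015,"wx": -0.3,"wy": 0.6,"wz": 0,"hand": 0.3},
  {"x": 0.0074,"y": -0.023,"z": 0.033,"wx": -0.3,"wy": 0.6,"wz": 0,"hand": 0.3},
  {"x": 0.004,"y": -0.023,"z": 0.048,"wx": -0.3,"wy": 0.6,"wz": 0,"hand": 0.3},
  {"x": 0.001,"y": -0.023,"z": 0.062,"wx": -0.3,"wy": 0.6,"wz": 0,"hand": 0.3},
  {"x": 0.001,"y": -0.023,"z": 0.062,"wx": -0.3,"wy": 0.6,"wz": 0,"hand": 0.3},
  {"x": 0.001,"y": -0.023,"z": 0.062,"wx": -0.3,"wy": 0.6,"wz": 0,"hand": 0.3},
])

```text
time: 16.08
tool_pos: [0.5818, 0.2079, 0.0573]
tool_rot: [-3.141, -0.232, 0.172]
contact_force: [-0.6, 0.5, -2.6]
opening: 0.0331
```

```bash
python3 - <<'E'
from h import *
s=state();b=pose()
for a in ((-22,24,28),(-25,24,28)):delta(*hold(*a),base=b)
im,p=snap('wrist','w7'); np.save('w7.npy',p,allow_pickle=True)
cv2.imwrite('pics/w7b.png',cv2.resize(im[60:300,160:480],(800,600),interpolation=cv2.INTER_CUBIC))
E
```

```text
t 16.07 flat [-1.767e+01  2.000e-02  3.285e+01] tilt 28.3 yawerr -0.04 Fh [-0.5  0.6 -2.6] op 0.0331
d mm [-6.3  0.   7.7] w deg [-0.   -0.3  -0.04]
d mm [-9.2  0.   7.1] w deg [-0.   -0.3  -0.04]
```

View pics/w7b.png

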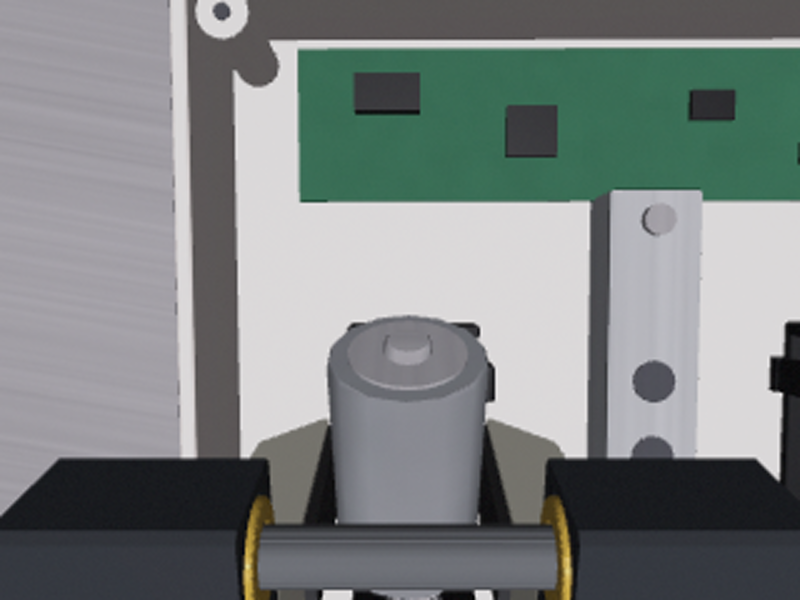

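The holder's contact end shows behind the cell at (348–480,327), centre ≈ 414, and the button is at (408,347). The beam's end edges are at 610 and 702 on row 192. Lateral check:

```bash
python3 - <<'E'
from h import *
p=np.load('w7.npy',allow_pickle=True).item();Z=Ro.from_euler('z',-YH)
f=lambda u,v,z: Z.apply(ray(p,(160+(u+.5)/2.5-.5,60+(v+.5)/2.5-.5),z)-H)*1000
for q in ((610,192,.042),(702,192,.042),(348,327,.042),(480,327,.042),(408,347,.081),(609,440,.042),(701,440,.042)): print(q,np.round(f(*q),1))
E
```

```text
(610, 192, 0.042) [ 71.4 -51.6  22. ]
(702, 192, 0.042) [ 71.4 -75.4  22. ]
(348, 327, 0.042) [36.4 16.5 22. ]
(480, 327, 0.042) [ 36.4 -18.2  22. ]
(408, 347, 0.081) [34.4  0.8 61. ]
(609, 440, 0.042) [  6.4 -52.6  22. ]
(701, 440, 0.042) [  6.4 -77.   22. ]
```

Call:
move_arm([
  {"x": -0.003,"y": 0.0008,"z": 0.004,"wx": 0,"wy": -0.3,"wz": 0,"hand": 0.3},
  {"x": -0.0063,"y": 0.0008,"z": 0.0077,"wx": 0,"wy": -0.3,"wz": 0,"hand": 0.3},
  {"x": -0.0083,"y": 0.0008,"z": 0.0073,"wx": 0,"wy": -0.3,"wz": 0,"hand": 0.3},
  {"x": -0.0083,"y": 0.0008,"z": 0.0073,"wx": 0,"wy": -0.3,"wz": 0,"hand": 0.3},
  {"x": -0.0083,"y": 0.0008,"z": 0.0073,"wx": 0,"wy": -0.3,"wz": 0,"hand": 0.3},
])

```text
time: 16.75
tool_pos: [0.5754, 0.2061, 0.0481]
tool_rot: [-3.141, -0.227, 0.172]
contact_force: [-0.5, -0.2, -1.8]
opening: 0.0332
```

```bash
python3 - <<'E'
from h import *
s=state();b=pose()
for a in ((-27,22.5,28),(-29,22.5,28),(-31,22,28)):delta(*hold(*a,y=-.8),base=b)
E
```

```text
t 16.75 flat [-24.31  -0.69  23.73] tilt 27.98 yawerr -0.04 Fh [-0.5 -0.1 -1.8] op 0.0332
d mm [-2.9  0.1  0.6] w deg [-0.    0.02 -0.03]
d mm [-4.8  0.1  0.1] w deg [-0.    0.02 -0.03]
d mm [-6.9  0.1  0.2] w deg [-0.    0.02 -0.03]
```

Step towards the spring in small moves, watching the force for first touch.

Call:
move_arm([
  {"x": -0.0015,"y": 0,"z": 0.0006,"wx": 0,"wy": 0,"wz": 0,"hand": 0.3},
  {"x": -0.0029,"y": 0,"z": 0.0006,"wx": 0,"wy": 0,"wz": 0,"hand": 0.3},
  {"x": -0.0029,"y": 0,"z": 0.0006,"wx": 0,"wy": 0,"wz": 0,"hand": 0.3},
  {"x": -0.0029,"y": 0,"z": 0.0006,"wx": 0,"wy": 0,"wz": 0,"hand": 0.3},
])

```text
time: 17.25
tool_pos: [0.5731, 0.2057, 0.047]
tool_rot: [-3.141, -0.227, 0.172]
contact_force: [2.4, 0.0, 0.3]
opening: 0.0328
```

Call:
move_arm([
  {"x": -0.001,"y": 0,"z": -0.0002,"wx": 0,"wy": 0,"wz": 0,"hand": 0.3},
  {"x": -0.002,"y": 0,"z": -0.0004,"wx": 0,"wy": 0,"wz": 0,"hand": 0.3},
  {"x": -0.002,"y": 0,"z": -0.0004,"wx": 0,"wy": 0,"wz": 0,"hand": 0.3},
  {"x": -0.002,"y": 0,"z": -0.0004,"wx": 0,"wy": 0,"wz": 0,"hand": 0.3},
])

```text
time: 17.75
tool_pos: [0.5712, 0.2053, 0.0469]
tool_rot: [-3.141, -0.227, 0.172]
contact_force: [5.8, 0.7, 0.5]
opening: 0.0335
```

```bash
python3 - <<'E'
from h import *
s=state();b=pose()
for a in ((-31,22,27.7),(-33,21.7,27.7)):delta(*hold(*a,y=-.8),base=b)
E
```

```text
t 17.75 flat [-28.63  -0.73  22.58] tilt 28.03 yawerr -0.04 Fh [ 5.8 -0.3  0.5] op 0.0335
d mm [-2.4  0.1  0.2] w deg [-0.   -0.33 -0.04]
d mm [-4.5  0.1  0. ] w deg [-0.   -0.33 -0.04]
```

Call:
move_arm([
  {"x": -0.001,"y": 0,"z": 0.0001,"wx": 0,"wy": -0.3,"wz": 0,"hand": 0.3},
  {"x": -0.002,"y": 0,"z": 0.0001,"wx": 0,"wy": -0.3,"wz": 0,"hand": 0.3},
  {"x": -0.003,"y": 0,"z": 0.0001,"wx": 0,"wy": -0.3,"wz": 0,"hand": 0.3},
  {"x": -0.003,"y": 0,"z": 0.0001,"wx": 0,"wy": -0.3,"wz": 0,"hand": 0.3},
  {"x": -0.003,"y": 0,"z": 0.0001,"wx": 0,"wy": -0.3,"wz": 0,"hand": 0.3},
])

```text
time: 18.38
tool_pos: [0.5695, 0.205, 0.0468]
tool_rot: [-3.141, -0.225, 0.172]
contact_force: [6.9, 1.1, 0.5]
opening: 0.0333
```

```bash
python3 - <<'E'
from h import *
s=state();b=pose()
for a in ((-32.3,21.7,27.7),(-32.3,21.7,24)):delta(*hold(*a,y=-.8),base=b)
E
```

```text
t 18.38 flat [-30.39  -0.74  22.53] tilt 27.88 yawerr -0.04 Fh [ 6.9 -0.1  0.5] op 0.0333
d mm [-2.   0.   0.5] w deg [-0.01 -0.18 -0.04]
d mm [-2.2  0.1  2. ] w deg [-0.01 -3.88 -0.04]
```

Call:
move_arm([
  {"x": -0.001,"y": 0,"z": 0.0003,"wx": 0,"wy": -0.2,"wz": 0,"hand": 0.3},
  {"x": -0.002,"y": 0,"z": 0.0005,"wx": 0,"wy": -0.2,"wz": 0,"hand": 0.3},
  {"x": -0.002,"y": 0,"z": 0.0005,"wx": 0,"wy": -0.2,"wz": 0,"hand": 0.3},
  {"x": -0.002,"y": 0,"z": 0.0005,"wx": 0,"wy": -0.2,"wz": 0,"hand": 0.3},
])

```text
time: 18.88
tool_pos: [0.5686, 0.2049, 0.0466]
tool_rot: [-3.141, -0.224, 0.172]
contact_force: [8.9, 1.2, 2.7]
opening: 0.0334
```

```bash
python3 - <<'E'
from h import *
s=state();b=pose();print(s['torque'])
for a in ((-32.5,21.7,27.7),(-32.5,21.7,22),(-32.5,22,16),(-32.5,22,10),(-32.5,22,6)):delta(*hold(*a,y=-.8),base=b)
im,p=snap('wrist','w8'); np.save('w8.npy',p,allow_pickle=True)
E
```

```text
t 18.88 flat [-31.26  -0.73  22.36] tilt 27.82 yawerr -0.05 Fh [ 8.9 -0.4  2.7] op 0.0334
[ 0.1656836  -1.15486279  0.00490139]
d mm [-1.4  0.1  0.4] w deg [-0.01 -0.12 -0.04]
d mm [-1.6  0.1  2.8] w deg [-0.02 -5.82 -0.04]
d mm [-2.   0.1  5. ] w deg [ -0.02 -11.82  -0.04]
d mm [-2.8  0.1  7.4] w deg [ -0.02 -17.82  -0.04]
d mm [-3.4  0.1  8.9] w deg [-2.000e-02 -2.182e+01 -4.000e-02]
```

Call:
move_arm([
  {"x": -0.0008,"y": 0,"z": 0.0001,"wx": 0,"wy": -0.1,"wz": 0,"hand": 0.3},
  {"x": -0.0016,"y": 0,"z": 0.0002,"wx": 0,"wy": -0.1,"wz": 0,"hand": 0.3},
  {"x": -0.0016,"y": 0,"z": 0.0002,"wx": 0,"wy": -0.1,"wz": 0,"hand": 0.3},
  {"x": -0.0016,"y": 0,"z": 0.0002,"wx": 0,"wy": -0.1,"wz": 0,"hand": 0.3},
])

```text
time: 19.42
tool_pos: [0.5679, 0.2047, 0.0466]
tool_rot: [-3.141, -0.224, 0.172]
contact_force: [9.8, 2.0, 2.6]
opening: 0.033
```

```bash
python3 - <<'E'
from h import *
s=state();b=pose();print(s['torque'])
for a in ((-32.6,22.2,27.7),(-32.6,22.2,24),(-32.6,22.2,20),(-32.6,22.2,16),(-32.6,22.2,12),(-32.6,22.2,8),(-32.6,22.2,5)):delta(*hold(*a,y=-.8),base=b)
E
```

```text
t 19.43 flat [-31.98  -0.72  22.3 ] tilt 27.82 yawerr -0.05 Fh [10.   0.3  2.6] op 0.033
[ 0.15278002 -1.36609306  0.02677181]
d mm [-0.6  0.1  0. ] w deg [-0.02 -0.12 -0.04]
d mm [-0.7  0.1  1.6] w deg [-0.02 -3.82 -0.04]
d mm [-1.   0.1  3.2] w deg [-0.02 -7.82 -0.04]
d mm [-1.4  0.1  4.8] w deg [ -0.02 -11.82  -0.04]
d mm [-1.8  0.1  6.5] w deg [ -0.02 -15.82  -0.04]
d mm [-2.4  0.1  8. ] w deg [ -0.03 -19.82  -0.04]
d mm [-2.9  0.1  9.2] w deg [ -0.03 -22.82  -0.04]
```

Call:
move_arm([
  {"x": -0.0007,"y": 0,"z": 0,"wx": 0,"wy": -0.1,"wz": 0,"hand": 0.3},
  {"x": -0.0008,"y": 0,"z": 0.0016,"wx": 0,"wy": -3.8,"wz": 0,"hand": 0.3},
  {"x": -0.0011,"y": 0,"z": 0.0032,"wx": 0,"wy": -7.8,"wz": 0,"hand": 0.3},
  {"x": -0.0015,"y": 0,"z": 0.0048,"wx": 0,"wy": -11.8,"wz": 0,"hand": 0.3},
  {"x": -0.0015,"y": 0,"z": 0.0048,"wx": 0,"wy": -11.8,"wz": 0,"hand": 0.3},
  {"x": -0.0015,"y": 0,"z": 0.0048,"wx": 0,"wy": -11.8,"wz": 0,"hand": 0.3},
])

```text
time: 20.18
tool_pos: [0.5676, 0.2047, 0.0413]
tool_rot: [-3.141, -0.018, 0.172]
contact_force: [9.6, 2.5, 4.9]
opening: 0.0328
```

```bash
python3 - <<'E'
from h import *
s=state();b=pose();print(s['torque'])
for a in ((-32.7,22.2,16),(-32.7,22.2,12),(-32.7,22.2,8),(-32.7,22.2,5)):delta(*hold(*a,y=-.8),base=b)
E
```

```text
t 20.18 flat [-32.66  -0.73  21.95] tilt 16.03 yawerr -0.05 Fh [9.9 0.8 4.9] op 0.0328
[ 0.21753366 -1.39223071 -0.03519136]
d mm [-0.   0.  -0.2] w deg [-0.03 -0.03 -0.04]
d mm [-0.2  0.1  1.4] w deg [-0.03 -4.03 -0.04]
d mm [-0.4  0.1  3.1] w deg [-0.03 -8.03 -0.04]
d mm [-0.7  0.1  4.3] w deg [ -0.03 -11.03  -0.04]
```

Call:
move_arm([
  {"x": -0.0004,"y": 0,"z": -0.0005,"wx": 0,"wy": 0,"wz": 0,"hand": 0.3},
  {"x": -0.0006,"y": 0,"z": 0.0011,"wx": 0,"wy": -4,"wz": 0,"hand": 0.3},
  {"x": -0.0008,"y": 0,"z": 0.0027,"wx": 0,"wy": -8,"wz": 0,"hand": 0.3},
  {"x": -0.0008,"y": 0,"z": 0.0027,"wx": 0,"wy": -8,"wz": 0,"hand": 0.3},
  {"x": -0.0008,"y": 0,"z": 0.0027,"wx": 0,"wy": -8,"wz": 0,"hand": 0.3},
])

```text
time: 20.8
tool_pos: [0.5667, 0.2045, 0.0379]
tool_rot: [-3.141, 0.122, 0.172]
contact_force: [10.9, 1.9, 2.8]
opening: 0.0332
```

```bash
python3 - <<'E'
from h import *
s=state();b=pose();print(s['torque'])
for a in ((-32.7,22.4,8),(-32.7,22.4,5)):delta(*hold(*a,y=-.8),base=b)
E
```

```text
t 20.8 flat [-33.26  -0.77  21.91] tilt 8.01 yawerr -0.05 Fh [11.  -0.   2.8] op 0.0332
[ 0.27471908 -1.62170634 -0.02783958]
d mm [ 0.5  0.  -0.5] w deg [-0.03 -0.01 -0.05]
d mm [0.4 0.  0.7] w deg [-0.03 -3.01 -0.05]
```

Call:
move_arm([
  {"x": 0,"y": 0,"z": -0.0001,"wx": 0,"wy": -1,"wz": 0,"hand": 0.3},
  {"x": -0.0001,"y": 0,"z": 0.0009,"wx": 0,"wy": -3,"wz": 0,"hand": 0.3},
  {"x": -0.0001,"y": 0,"z": 0.0009,"wx": 0,"wy": -3,"wz": 0,"hand": 0.3},
  {"x": -0.0001,"y": 0,"z": 0.0009,"wx": 0,"wy": -3,"wz": 0,"hand": 0.3},
])

```text
time: 21.3
tool_pos: [0.5662, 0.2044, 0.0368]
tool_rot: [-3.141, 0.175, 0.172]
contact_force: [11.7, 2.1, 2.3]
opening: 0.0332
```

```bash
python3 - <<'E'
from h import *
s=state();b=pose();print(s['torque'])
for a in ((-33.2,22.1,4),(-33.2,22.1,2.5),(-31.7,22.1,4)):delta(*hold(*a,y=-.8),base=b)
E
```

```text
t 21.3 flat [-33.47  -0.79  22.05] tilt 5.0 yawerr -0.05 Fh [11.9  0.1  2.3] op 0.0332
[ 0.23945621 -1.77706273  0.02354856]
d mm [ 0.2 -0.   0.3] w deg [-0.03 -1.   -0.05]
d mm [ 0.2 -0.   0.9] w deg [-0.03 -2.5  -0.05]
d mm [ 1.7 -0.   0.1] w deg [-0.03 -1.   -0.05]
```

Call:
move_arm([
  {"x": 0.0008,"y": 0,"z": 0.0002,"wx": 0,"wy": -1,"wz": 0,"hand": 0.3},
  {"x": 0.0015,"y": 0,"z": 0.0002,"wx": 0,"wy": -1,"wz": 0,"hand": 0.3},
  {"x": 0.0015,"y": 0,"z": 0.0002,"wx": 0,"wy": -1,"wz": 0,"hand": 0.3},
  {"x": 0.0015,"y": 0,"z": 0.0002,"wx": 0,"wy": -1,"wz": 0,"hand": 0.3},
])

```text
time: 21.8
tool_pos: [0.5665, 0.2045, 0.0365]
tool_rot: [-3.141, 0.194, 0.172]
contact_force: [7.8, 1.1, 3.8]
opening: 0.0332
```

```bash
python3 - <<'E'
from h import *
s=state();b=pose();print(s['torque'])
im,p=snap('wrist','w9'); np.save('w9.npy',p,allow_pickle=True)
cv2.imwrite('pics/w9b.png',cv2.resize(im[60:300,160:480],(800,600),interpolation=cv2.INTER_CUBIC))
E
```

```text
t 21.8 flat [-33.06  -0.76  22.2 ] tilt 3.86 yawerr -0.04 Fh [ 7.9 -0.3  3.8] op 0.0332
[ 0.14743734 -1.14661667  0.03002239]
```

The drop in Fx as I eased forward means the button now bears on the lip's inner face. Opening just enough to release (43 mm).

Call:
move_arm([
  {"x": 0,"y": 0,"z": 0,"wx": 0,"wy": 0,"wz": 0,"hand": 0.42},
  {"x": 0,"y": 0,"z": 0,"wx": 0,"wy": 0,"wz": 0,"hand": 0.48},
  {"x": 0,"y": 0,"z": 0,"wx": 0,"wy": 0,"wz": 0,"hand": 0.48},
  {"x": 0,"y": 0,"z": 0,"wx": 0,"wy": 0,"wz": 0,"hand": 0.48},
])

```text
time: 22.35
tool_pos: [0.564, 0.2041, 0.035]
tool_rot: [-3.141, 0.201, 0.173]
contact_force: [0.3, -0.7, 0.2]
opening: 0.044
```

```bash
python3 - <<'E'
from h import *
s=state();P,R=pose()
Z=Ro.from_euler('z',YH)
up=P+[0,0,.06];delta(up,R)
T=lambda x,z:H+Z.apply(np.array([x,-.8,z])/1000)
delta(T(16,75),rot(YH),base=(up,R))
im,p=snap('wrist','w10'); np.save('w10.npy',p,allow_pickle=True)
d=cv2.absdiff(im,cv2.imread('pics/w9.png')).max(2)>40;ys,xs=np.nonzero(d);print(d.sum(),ys.min(),ys.max(),xs.min(),xs.max()) if d.sum() else 0
cv2.imwrite('pics/w10b.png',cv2.resize(im[60:300,160:480],(800,600),interpolation=cv2.INTER_CUBIC))
E
```

```text
t 22.35 flat [-35.59  -0.67  20.82] tilt 3.49 yawerr -0.03 Fh [ 0.2 -0.8  0.2] op 0.044
d mm [-12.   -0.  -58.8] w deg [0. 0. 0.]
d mm [27.8  0.1 -5.7] w deg [-1.000e-02  1.151e+01 -3.000e-02]
19684 0 394 0 639
```

Call:
move_arm([
  {"x": -0.004,"y": 0,"z": -0.02,"wx": 0,"wy": 0,"wz": 0,"hand": 0.48},
  {"x": -0.012,"y": 0,"z": -0.059,"wx": 0,"wy": 0,"wz": 0,"hand": 0.48},
  {"x": -0.012,"y": 0,"z": -0.059,"wx": 0,"wy": 0,"wz": 0,"hand": 0.48},
  {"x": 0.0165,"y": 0,"z": -0.0595,"wx": 0,"wy": 11.5,"wz": 0,"hand": 0},
  {"x": 0.0165,"y": 0,"z": -0.0595,"wx": 0,"wy": 11.5,"wz": 0,"hand": 0},
  {"x": 0.0165,"y": 0,"z": -0.0595,"wx": 0,"wy": 11.5,"wz": 0,"hand": 0},
  {"x": 0.0165,"y": 0,"z": -0.0595,"wx": 0,"wy": 11.5,"wz": 0,"hand": 0},
  {"x": 0.0165,"y": 0,"z": -0.0595,"wx": 0,"wy": 11.5,"wz": 0,"hand": 0},
])

```text
time: 23.4
tool_pos: [0.592, 0.2089, 0.09]
tool_rot: [-3.141, 0.0, 0.172]
contact_force: [-0.2, 0.6, 0.2]
opening: 0.0017
```

```bash
python3 - <<'E'
from h import *
s=state();P,R=pose();Z=Ro.from_euler('z',YH);print(Z.inv().apply(P-H)*1000,s['tool_rot'])
T=lambda x,z:H+Z.apply(np.array([x,-.8,z])/1000)
for z in (60,45):delta(T(16,z),rot(YH))
im,p=snap('wrist','w11'); np.save('w11.npy',p,allow_pickle=True)
sc,_=snap('scene','sc2')
cv2.imwrite('pics/w11b.png',np.hstack([cv2.resize(im[70:260,230:420],(400,400),interpolation=cv2.INTER_CUBIC),cv2.resize(sc[200:270,330:400],(400,400),interpolation=cv2.INTER_CUBIC)]))
E
```

```text
t 23.4 flat [-7.83 -0.8  71.09] tilt 14.98 yawerr -0.04 Fh [-0.1  0.7  0.2] op 0.0017
[16.1249081 -0.817617  69.9988143] [-3.14146852e+00  4.22425298e-04  1.72307809e-01]
d mm [-0.1 -0.  10. ] w deg [-0.01  0.02 -0.04]
d mm [-0.1 -0.  25. ] w deg [-0.01  0.02 -0.04]
```

View pics/w11b.png

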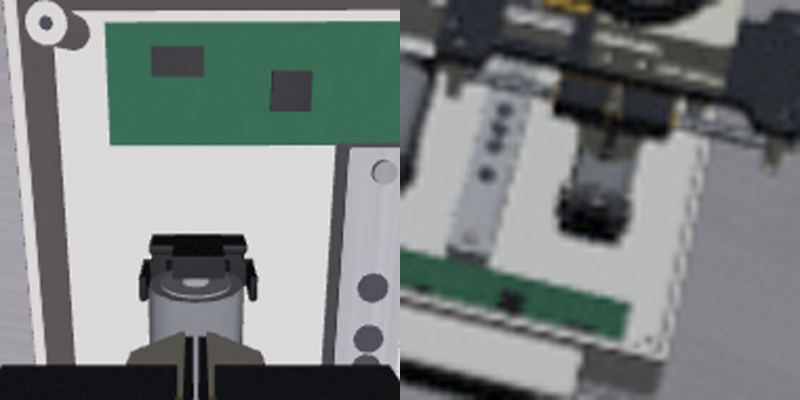

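The last picture shows the cell lying between the cheeks. Its button at (197,283) is just inside the lip, whose inner edge is at row ~277, and the closed fingers are centred above it at column 196. Now lower and press in small steps.

Call:
move_arm([
  {"x": 0,"y": 0,"z": 0.015,"wx": 0,"wy": 0,"wz": 0,"hand": 0},
  {"x": 0,"y": 0,"z": 0.024,"wx": 0,"wy": 0,"wz": 0,"hand": 0},
  {"x": 0,"y": 0,"z": 0.026,"wx": 0,"wy": 0,"wz": 0,"hand": 0},
  {"x": 0,"y": 0,"z": 0.027,"wx": 0,"wy": 0,"wz": 0,"hand": 0},
  {"x": 0,"y": 0,"z": 0.027,"wx": 0,"wy": 0,"wz": 0,"hand": 0},
])

```text
time: 24.12
tool_pos: [0.5922, 0.209, 0.0635]
tool_rot: [-3.141, -0.002, 0.172]
contact_force: [-0.6, 0.3, -0.0]
opening: 0.0005
```

Call:
move_arm([
  {"x": 0,"y": 0,"z": 0.0007,"wx": 0,"wy": 0,"wz": 0,"hand": 0},
  {"x": 0,"y": 0,"z": 0.0013,"wx": 0,"wy": 0,"wz": 0,"hand": 0},
  {"x": 0,"y": 0,"z": 0.0013,"wx": 0,"wy": 0,"wz": 0,"hand": 0},
])

```text
time: 24.5
tool_pos: [0.5925, 0.209, 0.0629]
tool_rot: [-3.141, -0.002, 0.172]
contact_force: [-0.7, -0.1, 4.9]
opening: 0.0006
```

Call:
move_arm([
  {"x": 0,"y": 0,"z": 0.0007,"wx": 0,"wy": 0,"wz": 0,"hand": 0},
  {"x": 0,"y": 0,"z": 0.001,"wx": 0,"wy": 0,"wz": 0,"hand": 0},
  {"x": 0,"y": 0,"z": 0.001,"wx": 0,"wy": 0,"wz": 0,"hand": 0},
])

```text
time: 24.88
tool_pos: [0.5926, 0.2091, 0.0626]
tool_rot: [-3.141, -0.003, 0.173]
contact_force: [-2.7, -0.4, 9.2]
opening: 0.0006
```

Call:
move_arm([
  {"x": 0,"y": 0,"z": 0.0005,"wx": 0,"wy": 0,"wz": 0,"hand": 0},
  {"x": 0,"y": 0,"z": 0.001,"wx": 0,"wy": 0,"wz": 0,"hand": 0},
  {"x": 0,"y": 0,"z": 0.001,"wx": 0,"wy": 0,"wz": 0,"hand": 0},
])

```text
time: 25.25
tool_pos: [0.5929, 0.2092, 0.062]
tool_rot: [-3.141, -0.004, 0.173]
contact_force: [-3.3, -1.1, 9.4]
opening: 0.0003
```

Call:
move_arm([
  {"x": 0,"y": 0,"z": 0.0005,"wx": 0,"wy": 0,"wz": 0,"hand": 0},
  {"x": 0,"y": 0,"z": 0.0008,"wx": 0,"wy": 0,"wz": 0,"hand": 0},
  {"x": 0,"y": 0,"z": 0.0008,"wx": 0,"wy": 0,"wz": 0,"hand": 0},
])

```text
time: 25.62
tool_pos: [0.5932, 0.2092, 0.0616]
tool_rot: [-3.141, -0.005, 0.172]
contact_force: [-2.2, -0.6, 12.8]
opening: 0.0004
```

```bash
python3 - <<'E'
from h import *
s=state();Z=Ro.from_euler('z',YH);print(Z.inv().apply(pose()[0]-H)*1000,s['torque'])
E
```

```text
t 25.62 flat [-6.67 -0.71 42.58] tilt 15.27 yawerr -0.03 Fh [-2.3 -0.2 12.8] op 0.0004
[17.29445449 -0.72361187 41.61224291] [-0.21342188  0.57951369  0.01681819]
```

Call:
move_arm([
  {"x": -0.0003,"y": 0,"z": 0.0006,"wx": 0,"wy": 0,"wz": 0,"hand": 0},
  {"x": -0.0005,"y": 0,"z": 0.001,"wx": 0,"wy": 0,"wz": 0,"hand": 0},
  {"x": -0.0005,"y": 0,"z": 0.001,"wx": 0,"wy": 0,"wz": 0,"hand": 0},
])

```text
time: 26.0
tool_pos: [0.5935, 0.2092, 0.061]
tool_rot: [-3.141, -0.007, 0.172]
contact_force: [-1.3, -0.7, 12.6]
opening: 0.0004
```

Call:
move_arm([
  {"x": -0.0003,"y": 0,"z": 0.0006,"wx": 0,"wy": 0,"wz": 0,"hand": 0},
  {"x": -0.0005,"y": 0,"z": 0.001,"wx": 0,"wy": 0,"wz": 0,"hand": 0},
  {"x": -0.0005,"y": 0,"z": 0.001,"wx": 0,"wy": 0,"wz": 0,"hand": 0},
])

```text
time: 26.38
tool_pos: [0.5943, 0.2094, 0.06]
tool_rot: [-3.141, -0.01, 0.172]
contact_force: [4.0, -0.5, 8.9]
opening: 0.0006
```

```bash
python3 - <<'E'
from h import *
s=state();Z=Ro.from_euler('z',YH);print(Z.inv().apply(pose()[0]-H)*1000,s['torque'])
E
```

```text
t 26.38 flat [-5.53 -0.72 40.83] tilt 15.55 yawerr -0.04 Fh [ 3.9 -1.2  8.9] op 0.0006
[18.4372805  -0.73304364 39.97978634] [ 0.10527413 -0.52782845 -0.01968674]
```

The force dropped from 12.6 to 8.9 N and the fingertip was carried along +x, so the button appears to have snapped under the lip. One more small press to make sure.

Call:
move_arm([
  {"x": 0.001,"y": 0,"z": 0.0007,"wx": 0,"wy": 0,"wz": 0,"hand": 0},
  {"x": 0.001,"y": 0,"z": 0.0014,"wx": 0,"wy": 0,"wz": 0,"hand": 0},
  {"x": 0.001,"y": 0,"z": 0.0014,"wx": 0,"wy": 0,"wz": 0,"hand": 0},
])

```text
time: 26.75
tool_pos: [0.5949, 0.2093, 0.0594]
tool_rot: [-3.141, -0.009, 0.172]
contact_force: [-0.0, -0.9, 16.1]
opening: 0.0005
```

```bash
python3 - <<'E'
from h import *
s=state();Z=Ro.from_euler('z',YH);print(Z.inv().apply(pose()[0]-H)*1000,s['torque'])
E
```

```text
t 26.75 flat [-4.96 -0.9  40.25] tilt 15.51 yawerr -0.04 Fh [-0.2 -0.9 16.1] op 0.0005
[19.00437024 -0.91537523 39.37884559] [-0.22878673  0.12895402  0.05672951]
```

Call:
move_arm([
  {"x": 0,"y": 0,"z": -0.005,"wx": 0,"wy": 0,"wz": 0,"hand": 0},
  {"x": 0,"y": 0,"z": -0.03,"wx": 0,"wy": 0,"wz": 0,"hand": 0},
  {"x": 0,"y": 0,"z": -0.08,"wx": 0,"wy": 0,"wz": 0,"hand": 0},
  {"x": -0.06,"y": 0,"z": -0.14,"wx": 0,"wy": 0,"wz": 0,"hand": 0},
  {"x": -0.06,"y": 0,"z": -0.14,"wx": 0,"wy": 0,"wz": 0,"hand": 0},
  {"x": -0.06,"y": 0,"z": -0.14,"wx": 0,"wy": 0,"wz": 0,"hand": 0},
  {"x": -0.06,"y": 0,"z": -0.14,"wx": 0,"wy": 0,"wz": 0,"hand": 0},
])

```text
time: 27.62
tool_pos: [0.533, 0.1986, 0.1947]
tool_rot: [-3.142, 0.0, 0.172]
contact_force: [-0.7, 0.4, -0.6]
opening: 0.0003
```

```bash
python3 - <<'E'
from h import *
s=state();im,p=snap('wrist','w12'); np.save('w12.npy',p,allow_pickle=True)
Z=Ro.from_euler('z',YH);W=lambda x,y,z:proj(p,H+Z.apply(np.array([x,y,z])/1000))
# profile of brightness along both cells' top line (x from -45 to 45), z=39
g=cv2.cvtColor(im,cv2.COLOR_BGR2GRAY)
for y in (-.4,-126.4):
    print(y,[(x,int(g[int(round(W(x,y,39)[1])),int(round(W(x,y,39)[0]))])) if 0<=W(x,y,39)[1]<400 and 0<=W(x,y,39)[0]<640 else None for x in range(-40,44,3)])
E
```

```text
t 27.62 flat [-67.77  -0.79 175.78] tilt 14.99 yawerr -0.04 Fh [-0.6  0.5 -0.6] op 0.0003
-0.4 [(-40, 38), (-37, 130), (-34, 147), (-31, 158), (-28, 127), (-25, 127), (-22, 126), (-19, 125), (-16, 126), (-13, 127), (-10, 127), (-7, 128), (-4, 127), (-1, 127), (2, 126), (5, 127), (8, 126), (11, 126), (14, 124), (17, 124), (20, 124), (23, 125), (26, 108), (29, 57), (32, 57), (35, 59), (38, 202), (41, 202)]
-126.4 [(-40, 37), (-37, 77), (-34, 79), (-31, 97), (-28, 127), (-25, 125), (-22, 126), (-19, 124), (-16, 125), (-13, 125), (-10, 126), (-7, 127), (-4, 127), (-1, 127), (2, 126), (5, 125), (8, 125), (11, 125), (14, 124), (17, 124), (20, 124), (23, 124), (26, 124), (29, 39), (32, 41), (35, 40), (38, 201), (41, 202)]
```

```bash
python3 - <<'E'
from h import *
im=cv2.imread('pics/w12.png');p=np.load('w12.npy',allow_pickle=True).item();Z=Ro.from_euler('z',YH)
g=cv2.cvtColor(im,cv2.COLOR_BGR2GRAY).astype(np.float32)
def S(P): 
    q=np.array([proj(p,H+Z.apply(np.array(a)/1000)) for a in P],np.float32);return cv2.remap(g,q[:,:1].copy(),q[:,1:].copy(),1).ravel().astype(int)
for y0 in (-.4,-126.4):
    print(y0,'axial 22..40',S([(x,y0,39) for x in np.arange(22,40,.75)]),'lip end flat',S([(x,y0,39) for x in np.arange(-36,-24,.75)]))
    for x in (20,-5,-20):
        r=S([(x,y0+y,22) for y in np.arange(-24,24.1,.5)]); e=np.abs(np.diff(r)); ii=np.nonzero(e>18)[0]*.5-24; print('  x',x,'edges',ii)
px=[proj(p,H+Z.apply([.02855,-.0004-k,.0508-.02])) for k in (0,.126)]
o=np.hstack([cv2.getRectSubPix(im,(60,50),tuple(map(float,q))) for q in px]);cv2.imwrite('pics/end.png',cv2.resize(o,None,fx=6,fy=6,interpolation=cv2.INTER_CUBIC))
a=cv2.getRectSubPix(g,(1,41),tuple(map(float,px[0]))).ravel().astype(int);b=cv2.getRectSubPix(g,(1,41),tuple(map(float,px[1]))).ravel().astype(int);print(a,b,sep='\n')
E
```

```text
-0.4 axial 22..40 [124 124 124 124 124 119 110 128 137 101  57  58  58  57  57  57  58  58
  66 106 161 202 202 202] lip end flat [105  91 138 146 122  60 123 148 131 127 126 127 127 126 126 127]
  x 20 edges [-22.  -21.5  17.   17.5  20.   20.5  21.   21.5]
  x -5 edges [-18.  -17.5 -17.   17.   17.5  18. ]
  x -20 edges [-18.5 -18.  -17.5 -17.   16.5  17.   17.5  18. ]
-126.4 axial 22..40 [124 124 124 124 125 125 122 113 104  71  39  40  39  40  40  40  38  39
  43  74 129 201 201 201] lip end flat [113 142  87 119 119  55  69  78  88 118 127 126 126 126 125 125]
  x 20 edges [-22.  -21.5 -19.  -18.5  20. ]
  x -5 edges [-19.5 -19.   23.5]
  x -20 edges [-19.  -18.5  23.5]
[202 201 201 202 202 202 202 202 202 202 202 173 106  64  58  57  57  57
  58  57 101 135 118 116 124 124 124 124 124 124 124 124 124 124 125 124
 124 124 125 125 125]
[201 201 201 201 201 201 201 201 201 201 201 150  74  44  41  40  40  39
  39  54  97 118 119 124 124 124 123 123 123 123 123 123 123 124 123 123
 124 124 124 124 124]
```

No more pictures can be viewed. Compared with the full holder, the brightness profile puts the new cell about 1 mm back (flat and button ends both), so it may not have slid fully forward. I'll check by touch: feel the height of the cell's top near the button.

```bash
python3 - <<'E'
from h import *
s=state();P,R=pose();Z=Ro.from_euler('z',YH)
T=lambda x,z:H+Z.apply(np.array([x,-.6,z])/1000)
for z in (80,44):delta(T(15,z),rot(YH),base=(P,R))
E
```

```text
t 27.68 flat [-67.81  -0.83 175.45] tilt 14.95 yawerr -0.04 Fh [ 0.   0.1 -0.3] op 0.0006
d mm [58.9 -0.3 94.3] w deg [-0.    0.05 -0.04]
d mm [ 59.   -0.3 130.3] w deg [-0.    0.05 -0.04]
```

Call:
move_arm([
  {"x": 0.059,"y": 0,"z": 0.03,"wx": 0,"wy": 0,"wz": 0,"hand": 0},
  {"x": 0.059,"y": 0,"z": 0.08,"wx": 0,"wy": 0,"wz": 0,"hand": 0},
  {"x": 0.059,"y": 0,"z": 0.115,"wx": 0,"wy": 0,"wz": 0,"hand": 0},
  {"x": 0.059,"y": 0,"z": 0.128,"wx": 0,"wy": 0,"wz": 0,"hand": 0},
  {"x": 0.059,"y": 0,"z": 0.131,"wx": 0,"wy": 0,"wz": 0,"hand": 0},
  {"x": 0.059,"y": 0,"z": 0.132,"wx": 0,"wy": 0,"wz": 0,"hand": 0},
  {"x": 0.059,"y": 0,"z": 0.132,"wx": 0,"wy": 0,"wz": 0,"hand": 0},
  {"x": 0.059,"y": 0,"z": 0.132,"wx": 0,"wy": 0,"wz": 0,"hand": 0},
])

```text
time: 28.68
tool_pos: [0.5915, 0.2089, 0.0649]
tool_rot: [-3.141, -0.003, 0.172]
contact_force: [0.4, 0.2, -0.2]
opening: 0.0006
```

Call:
move_arm([
  {"x": 0,"y": 0,"z": 0.0005,"wx": 0,"wy": 0,"wz": 0,"hand": 0},
  {"x": 0,"y": 0,"z": 0.001,"wx": 0,"wy": 0,"wz": 0,"hand": 0},
  {"x": 0,"y": 0,"z": 0.001,"wx": 0,"wy": 0,"wz": 0,"hand": 0},
])

```text
time: 29.05
tool_pos: [0.591, 0.2088, 0.0628]
tool_rot: [-3.141, -0.001, 0.172]
contact_force: [-0.3, 0.4, -0.0]
opening: 0.0003
```

Call:
move_arm([
  {"x": 0,"y": 0,"z": 0.0005,"wx": 0,"wy": 0,"wz": 0,"hand": 0},
  {"x": 0,"y": 0,"z": 0.001,"wx": 0,"wy": 0,"wz": 0,"hand": 0},
  {"x": 0,"y": 0,"z": 0.001,"wx": 0,"wy": 0,"wz": 0,"hand": 0},
])

```text
time: 29.42
tool_pos: [0.591, 0.2088, 0.0618]
tool_rot: [-3.141, -0.001, 0.172]
contact_force: [0.4, 0.4, -0.1]
opening: 0.0004
```

There's no contact at 61.8 mm, where the unlatched cell pushed back with 12 N, so it is held lower. Continue down to find it.

Call:
move_arm([
  {"x": 0,"y": 0,"z": 0.0005,"wx": 0,"wy": 0,"wz": 0,"hand": 0},
  {"x": 0,"y": 0,"z": 0.001,"wx": 0,"wy": 0,"wz": 0,"hand": 0},
  {"x": 0,"y": 0,"z": 0.001,"wx": 0,"wy": 0,"wz": 0,"hand": 0},
])

```text
time: 29.8
tool_pos: [0.591, 0.2088, 0.0607]
tool_rot: [-3.141, -0.001, 0.172]
contact_force: [-0.8, 1.1, -0.4]
opening: 0.0005
```

Call:
move_arm([
  {"x": 0,"y": 0,"z": 0.0005,"wx": 0,"wy": 0,"wz": 0,"hand": 0},
  {"x": 0,"y": 0,"z": 0.001,"wx": 0,"wy": 0,"wz": 0,"hand": 0},
  {"x": 0,"y": 0,"z": 0.001,"wx": 0,"wy": 0,"wz": 0,"hand": 0},
])

```text
time: 30.18
tool_pos: [0.5913, 0.2088, 0.0603]
tool_rot: [-3.141, -0.002, 0.172]
contact_force: [-0.3, 0.1, 3.7]
opening: 0.0002
```

Call:
move_arm([
  {"x": 0.0005,"y": 0,"z": 0.0005,"wx": 0,"wy": 0,"wz": 0,"hand": 0},
  {"x": 0.001,"y": 0,"z": 0.001,"wx": 0,"wy": 0,"wz": 0,"hand": 0},
  {"x": 0.001,"y": 0,"z": 0.001,"wx": 0,"wy": 0,"wz": 0,"hand": 0},
])

```text
time: 30.55
tool_pos: [0.5916, 0.2089, 0.0599]
tool_rot: [-3.141, -0.0, 0.173]
contact_force: [-5.3, -1.0, 10.8]
opening: 0.0002
```

Contact at 60.5 mm, about 1 mm above the stop, so it is latched. One firm press with a slight forward drag will help it seat.

Call:
move_arm([
  {"x": 0,"y": 0,"z": 0.0005,"wx": 0,"wy": 0,"wz": 0,"hand": 0},
  {"x": 0.0005,"y": 0,"z": 0.0009,"wx": 0,"wy": 0,"wz": 0,"hand": 0},
  {"x": 0.0005,"y": 0,"z": 0.0009,"wx": 0,"wy": 0,"wz": 0,"hand": 0},
  {"x": 0.0005,"y": 0,"z": 0.0009,"wx": 0,"wy": 0,"wz": 0,"hand": 0},
])

```text
time: 31.05
tool_pos: [0.5917, 0.2089, 0.0596]
tool_rot: [-3.142, 0.0, 0.173]
contact_force: [-8.3, -1.8, 14.3]
opening: 0.0003
```

Call:
move_arm([
  {"x": 0,"y": 0,"z": -0.005,"wx": 0,"wy": 0,"wz": 0,"hand": 0},
  {"x": 0,"y": 0,"z": -0.03,"wx": 0,"wy": 0,"wz": 0,"hand": 0},
  {"x": 0,"y": 0,"z": -0.08,"wx": 0,"wy": 0,"wz": 0,"hand": 0},
  {"x": -0.06,"y": 0,"z": -0.133,"wx": 0,"wy": 0,"wz": 0,"hand": 0},
  {"x": -0.06,"y": 0,"z": -0.133,"wx": 0,"wy": 0,"wz": 0,"hand": 0},
  {"x": -0.06,"y": 0,"z": -0.133,"wx": 0,"wy": 0,"wz": 0,"hand": 0},
  {"x": -0.06,"y": 0,"z": -0.133,"wx": 0,"wy": 0,"wz": 0,"hand": 0},
])

```text
time: 31.92
tool_pos: [0.5336, 0.1986, 0.1894]
tool_rot: [-3.142, 0.001, 0.172]
contact_force: [0.2, 0.4, -0.4]
opening: 0.0004
```

```bash
python3 - <<'E'
from h import *
state();im,p=snap('wrist','w13');Z=Ro.from_euler('z',YH)
g=cv2.cvtColor(im,cv2.COLOR_BGR2GRAY).astype(np.float32)
def S(P):
    q=np.array([proj(p,H+Z.apply(np.array(a)/1000)) for a in P],np.float32);return cv2.remap(g,q[:,:1].copy(),q[:,1:].copy(),1).ravel().astype(int)
for y0 in (-.4,-126.4): print(y0,S([(x,y0,39) for x in np.arange(22,32,.5)]),S([(x,y0+6,39) for x in np.arange(-36,-24,.5)]))
E
```

```text
t 31.93 flat [-67.2   -0.84 170.45] tilt 14.95 yawerr -0.05 Fh [ 0.2  0.3 -0.4] op 0.0004
-0.4 [125 125 125 125 125 125 125 125 125 123 121 123 125 102  80  67  58  58
  58  58] [ 75  67  59  54  51  48  47  47  49  51  56  61  91 123 129 127 126 126
 127 127 126 126 126 126]
-126.4 [124 124 125 125 125 124 124 124 124 118 109 115 123  81  44  41  39  39
  39  39] [100 109  93  88 102 114 119 125 136 146 147 146 142 138 133 127 125 125
 126 126 126 126 126 126]
```

```bash
python3 -c "
from h import *
robot.hand_in()"
```

```text
the job is handed in; nothing more can be done
```

I fitted the new cell into the empty holder with its button towards the contact and handed the job in at about 32 s of the 72 s limit. No verdict came back.

**What I did:**
- **Grip:** My first grip ran joint 5 to its lower limit at the tilt needed. I put the cell back in its tray and regripped it with the tool pitched 15°.
- **Insertion:** I set the flat end against the coil spring, which peaked at about 12 N (an estimated 7.5 mm of squeeze against a crush limit of about 8.65 mm). I then swung the button end down inside the lip and let go.
- **Press:** I pressed with closed fingers, and at about 13 N the button slipped under the lip. I then pressed to 16 N.

**Last checks:**
- **Touch:** I went back and touched the cell's top. It was held about 1 mm above the pressed-down stop; before it slipped under the lip it sat about 4 mm above.
- **Picture comparison:** The first comparison with the full holder showed the new cell about 1 mm back. I pressed again at 14 N with a slight forward push. The final comparison showed the button ends of the two cells nearly the same; at the flat end it was less clear.
- **Not confirmed by eye:** My 12 pictures were used up, so the last check is from image brightness numbers and touch only.

The robot had lifted clear and was touching nothing at hand-in. I did not touch the red look-alikes or the other things on the counter.

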